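# Load and clamp glass blanks on an engraving turntable

## Task

Load the engraving turntable: lay every glass blank on the table in a nest of its own, glass face up and cork down (turn over those that lie cork up), and turn the disc to a notch and push the index bolt fully home so that the disc cannot spin. Only when all blanks lie in their nests and the bolt is home, turn the clamp knob clockwise until the arms have swung over the blanks and hold them tight. Then draw the index bolt fully back so the disc turns freely again for engraving; leave everything else on the table where it is.

Things in the scene. Friction and masses are not known exactly. Their poses are not given: they have to be found in the camera images.
- indexer: The heavy fixed base of the indexing turntable. Origin on the turntable's vertical spin axis, at table-top height; z up. The index bolt lies on the base's -y side and slides along the base's +y axis, towards the spin axis.
- turntable (a joint): Turn of the aluminium disc (220 mm across, top 50 mm up) about its vertical axis, rad, anticlockwise from above, endless. It spins far more easily (0.01 N m) than the knob: turning the knob takes the unlocked disc along. Six rim notches 60 degrees apart; one faces the bolt when this is a multiple of pi/3. Pushing in, the bolt centres the disc from up to 4 mm off at the rim (0.04 rad).
- bolt (a joint): Index bolt, m: 0 drawn fully back (disc free), 0.018 pushed fully home in a rim notch (disc locked). Needs about 3 N and stays where it is left. Off a notch it meets the rim at about 0.004.
- bolt_knob (a point): Middle of the bolt's upright black grip (18 mm across, from 75 to 102 mm above the table, with 25 mm or more free all round above 60 mm), 170 mm from the spin axis when drawn back; it moves with the bolt.
- knob (a joint): Clamp knob's turn relative to the arms, on its screw, rad, clockwise from above: 0 slack, stop at 2.85. It screws the three arms straight down, 3 mm per rad; they touch blanks lying in the nests at 2.5, and above 2.6 the blanks are clamped. Takes 0.22 N m, more near the end; holds when let go.
- knob_grip (a point): Middle of the round black clamp knob (40 mm across, 26 mm high) in the centre of the disc, on the spin axis, 119.5 mm above the table when slack; its underside is 6 mm above the arms' hub. x turns with the knob.
- swing (a joint): Swing of the three clamp arms (14 mm wide, 62 mm long from the axis, underside 85.5 mm up when slack) on the disc, rad, anticlockwise from above: 0 at the stop, over the nests' inner ends; 1.05 clear, between the nests. Friction 0.1 N m: with the disc locked the knob turned clockwise first carries them to 0, then screws them down; anticlockwise unscrews, then swings them clear.
- nest_a (a point): One of three nests on the disc: a black pad 50 x 26 mm, 12 mm high, with a 6 mm lip at each end (65 mm between lips). This point: centre of the pad's upper face, 72 mm from the spin axis, 62 mm above the table; x points outwards along the nest's length, y across it, z up. A blank lies lengthwise, either end out, its sides overhanging 9 mm each.
- nest_b (a point): One of three nests on the disc: a black pad 50 x 26 mm, 12 mm high, with a 6 mm lip at each end (65 mm between lips). This point: centre of the pad's upper face, 72 mm from the spin axis, 62 mm above the table; x points outwards along the nest's length, y across it, z up. A blank lies lengthwise, either end out, its sides overhanging 9 mm each.
- nest_c (a point): One of three nests on the disc: a black pad 50 x 26 mm, 12 mm high, with a 6 mm lip at each end (65 mm between lips). This point: centre of the pad's upper face, 72 mm from the spin axis, 62 mm above the table; x points outwards along the nest's length, y across it, z up. A blank lies lengthwise, either end out, its sides overhanging 9 mm each.
- blank1_mid (a point): Glass paperweight blank, 60 x 44 x 16 mm, 105 g: clear greenish glass with a bevelled face, and a 3 mm brown cork backing on the other face. This point: its centre; x along its 60 mm length, y along its 44 mm width, z out of its glass face (z up: glass up; z down: cork up). It can stand on a 16 x 44 mm end. It may be absent.
- blank2_mid (a point): Glass paperweight blank, 60 x 44 x 16 mm, 105 g: clear greenish glass with a bevelled face, and a 3 mm brown cork backing on the other face. This point: its centre; x along its 60 mm length, y along its 44 mm width, z out of its glass face (z up: glass up; z down: cork up). It can stand on a 16 x 44 mm end. It may be absent.
- blank3_mid (a point): Glass paperweight blank, 60 x 44 x 16 mm, 105 g: clear greenish glass with a bevelled face, and a 3 mm brown cork backing on the other face. This point: its centre; x along its 60 mm length, y along its 44 mm width, z out of its glass face (z up: glass up; z down: cork up). It can stand on a 16 x 44 mm end. It may be absent.
- engraver: hand-held rotary engraver, about 200 mm long, 35 mm thick, ochre and olive, lying on the table; not to be moved. Origin at the centre of its underside.
- cup: clear plastic cup, 72 mm across, 98 mm tall; not to be moved. Origin at the centre of its underside.
- marker: black marker pen, 138 mm long, 17 mm thick; not to be moved. Origin at the centre of its underside.
- pencil: grey pencil, 172 mm long; not to be moved. Origin at the centre of its underside.
- bit_box: small flat box of engraving bits, 85 x 55 x 25 mm, grey with clear lid; not to be moved. Origin at the centre of its underside.
- tape: roll of paper tape lying flat, 68 mm across, 19 mm high; not to be moved. Origin at the centre of its underside.
- eraser: white eraser with a blue sleeve, 45 x 20 x 12 mm; not to be moved. Origin at the centre of its underside.
Not all that is in view belongs to the job. Leave any purple look-alike of the part that bears blank3_mid alone.

How it is judged:
On the way, in this order (a step that is already met when the one before it is completed fails the run):
1. every blank lies in a nest, glass face up, with the index bolt home and the clamp still slack (((horizontal distance between blank1_mid and nest_a below 0.007 m and angle between the x axis of blank1_mid and the x axis of nest_a, either way round below 0.15 rad and z of blank1_mid in the frame of nest_a below 0.011 m) or (horizontal distance between blank1_mid and nest_b below 0.007 m and angle between the x axis of blank1_mid and the x axis of nest_b, either way round below 0.15 rad and z of blank1_mid in the frame of nest_b below 0.011 m) or (horizontal distance between blank1_mid and nest_c below 0.007 m and angle between the x axis of blank1_mid and the x axis of nest_c, either way round below 0.15 rad and z of blank1_mid in the frame of nest_c below 0.011 m)) and angle between each of blank1_mid, blank2_mid, blank3_mid's own z axis and vertical below 0.12 rad and ((horizontal distance between blank2_mid and nest_a below 0.007 m and angle between the x axis of blank2_mid and the x axis of nest_a, either way round below 0.15 rad and z of blank2_mid in the frame of nest_a below 0.011 m) or (horizontal distance between blank2_mid and nest_b below 0.007 m and angle between the x axis of blank2_mid and the x axis of nest_b, either way round below 0.15 rad and z of blank2_mid in the frame of nest_b below 0.011 m) or (horizontal distance between blank2_mid and nest_c below 0.007 m and angle between the x axis of blank2_mid and the x axis of nest_c, either way round below 0.15 rad and z of blank2_mid in the frame of nest_c below 0.011 m)) and ((horizontal distance between blank3_mid and nest_a below 0.007 m and angle between the x axis of blank3_mid and the x axis of nest_a, either way round below 0.15 rad and z of blank3_mid in the frame of nest_a below 0.011 m) or (horizontal distance between blank3_mid and nest_b below 0.007 m and angle between the x axis of blank3_mid and the x axis of nest_b, either way round below 0.15 rad and z of blank3_mid in the frame of nest_b below 0.011 m) or (horizontal distance between blank3_mid and nest_c below 0.007 m and angle between the x axis of blank3_mid and the x axis of nest_c, either way round below 0.15 rad and z of blank3_mid in the frame of nest_c below 0.011 m)) and value of joint bolt above 0.014 m and value of joint knob below 1.5 rad), for 0.2 s.
2. with the bolt home, the knob is tightened and the arms are over the blanks (value of joint bolt above 0.014 m and value of joint knob above 2.6 rad and value of joint swing below 0.08 rad), for 0.2 s.
3. the index bolt is drawn back (value of joint bolt below 0.003 m), for 0.2 s.
At the end, for the whole second after the job is handed in: Every blank present lies flat (7 degrees), glass up, in a nest of its own, centred within 7 mm and lengthwise within 8 degrees; the knob is past 2.6 rad with the arms over the nests (swing under 0.08 rad); the index bolt is drawn back to within 3 mm (((horizontal distance between blank1_mid and nest_a below 0.007 m and angle between the x axis of blank1_mid and the x axis of nest_a, either way round below 0.15 rad and z of blank1_mid in the frame of nest_a below 0.011 m) or (horizontal distance between blank1_mid and nest_b below 0.007 m and angle between the x axis of blank1_mid and the x axis of nest_b, either way round below 0.15 rad and z of blank1_mid in the frame of nest_b below 0.011 m) or (horizontal distance between blank1_mid and nest_c below 0.007 m and angle between the x axis of blank1_mid and the x axis of nest_c, either way round below 0.15 rad and z of blank1_mid in the frame of nest_c below 0.011 m)) and angle between each of blank1_mid, blank2_mid, blank3_mid's own z axis and vertical below 0.12 rad and ((horizontal distance between blank2_mid and nest_a below 0.007 m and angle between the x axis of blank2_mid and the x axis of nest_a, either way round below 0.15 rad and z of blank2_mid in the frame of nest_a below 0.011 m) or (horizontal distance between blank2_mid and nest_b below 0.007 m and angle between the x axis of blank2_mid and the x axis of nest_b, either way round below 0.15 rad and z of blank2_mid in the frame of nest_b below 0.011 m) or (horizontal distance between blank2_mid and nest_c below 0.007 m and angle between the x axis of blank2_mid and the x axis of nest_c, either way round below 0.15 rad and z of blank2_mid in the frame of nest_c below 0.011 m)) and ((horizontal distance between blank3_mid and nest_a below 0.007 m and angle between the x axis of blank3_mid and the x axis of nest_a, either way round below 0.15 rad and z of blank3_mid in the frame of nest_a below 0.011 m) or (horizontal distance between blank3_mid and nest_b below 0.007 m and angle between the x axis of blank3_mid and the x axis of nest_b, either way round below 0.15 rad and z of blank3_mid in the frame of nest_b below 0.011 m) or (horizontal distance between blank3_mid and nest_c below 0.007 m and angle between the x axis of blank3_mid and the x axis of nest_c, either way round below 0.15 rad and z of blank3_mid in the frame of nest_c below 0.011 m)) and value of joint knob above 2.6 rad and value of joint swing below 0.08 rad and value of joint bolt below 0.003 m); the robot touches nothing.
It fails at once if another thing on the table is moved more than 40 mm (distance of any of engraver, cup, marker, pencil, bit_box, tape, eraser from where it was at the start of the episode above 0.04 m).
Of blank1, blank2, blank3 only 2 to 3 are there at a start; the rules pass over those that are not, and their reading is None.
At some moment in a run one of blank1, blank2, blank3 may be knocked a few centimetres aside while the robot is not near it.
It also fails if it takes over 210 s, if anything falls off the work surface, if the arm or the gripper's body presses on something with over 40 N, if the wrist force passes 120 N, or if a joint passes its speed limit or range.

## Robot

A 6-joint arm with a two-finger parallel gripper is mounted at the origin on the work surface. World frame = base frame: x ahead of the robot, y to its left, z up, the work surface at z = 0. Lengths are in m, angles in rad, forces in N, time in s.
With the tool pointing down it reaches from about 0.275 to 0.75 m from the base axis. Payload 10.2 kg.
Tool frame: the origin (TCP) lies at the very end of the fingers, on their centre line; the grasp point (between the pads) lies 19 mm behind it (env.pinch_z is the distance from the TCP to the grasp point, in m); z points along the fingers, y is the line along which they close (so a half turn about z gives the same grasp; the last joint's range is limited). The gripper opens to 88 mm and grips with 3 to 60 N. Pads are 18 mm wide; open, the fingers measure 123 mm over their backs; the gripper's body (75 mm by 187 mm) begins 45 mm behind the grasp point.
Start: joints at [-1.47, 0.313, 1.498, -0, 1.331, -0.223], TCP at [0.167, -0.498, 0.239] pointing down, gripper open.
Joint ranges: [-2.94, 2.94], [-0.97, 2.17], [0.19, 2.56], [-1.23, 4.37], [0.02, 3.11], [-2.88, 2.88]. Speed limits (rad/s): [2.39, 2.39, 3.01, 3.14, 3.14, 3.14].

## Interface

Orientations are given as a unit quaternion [x, y, z, w].
In Python, from bench import sensors, get_image, camera_model, env gives the robot as it stands. The module is installed in compiled form; this text tells all that it offers.
- The arm moves only by the tool apply_moves, never from a script. Its argument "steps" is a list of rows, each a list of 4 numbers: the shift along the tool's x, y, z in mm, then the turn about the tool's z in degrees. A call has 1 to 10 rows; each row shifts and turns the commanded pose from where the row before left it, along the tool's axes as they then stand; what a row does not reach is not made up. A row lasts 1/8 s, in which the tool goes at most 62.5 mm and 10.7 degrees, less where a joint would pass 70% of its speed; a pose out of reach is approached as far as the arm can. A call is refused whole if a number of a shift passes 62.5 or a number of a turn 10.7, either way. A call with a gripper value outside its range is refused whole. "fingers" is the opening, from 0 (shut) to 1 (fully open), set as the call begins (left out, the last holds). The fingers move at their own pace and stop on an object; "squeeze" is the grip in N (left out, the last holds). Time passes only in rows, so rows that do not move let the fingers close. It gives the time, the measured TCP pose, the force, the opening and the grip force at its end, in the units of the state.
- sensors.observe(): the state, without advancing time (a new reading comes with each control period).
- get_image(name): name is "scene" or "top" or "wrist"; returns (picture, depth): 400x640x3 uint8, red, green, blue; 400x640 float32, m along the optical axis (not along the pixel's ray), 0 where there is no reading.
- camera_model(name): a dict with "mtx" (3x3 intrinsics, pixels), "origin" and "orientation" of the camera in the world. Camera axes: x right, y up, looking along -z (the intrinsics and any distortion apply to the point x, -y, -z); pixel columns grow to the right and rows downward; lengths in m; the calibration is good to about 2 mm. A picture is of the moment at which its call begins: read the wrist's pose just before it. camera_model takes no time and is no camera call; for the wrist camera it gives the pose at the moment of the call.
- env.hand_in(): hands the job in; it is judged then, once.
The state is a dict: "time_s": time; "q": joint angles; "dq": joint speeds; "tau": joint torques, N m; "eef_pos": TCP position; "eef_rot": TCP orientation; "ft_force": force on the tool from outside, world axes, zero at the start; "wrist_torque": the same for the moment, N m; "finger_gap": finger opening in m; "finger_force": force on a finger pad.
Only numpy, scipy, OpenCV 4.12 (cv2) and the standard library are available. Lean on these libraries where they do the work, as an engineer would, in place of code of your own. Each camera call takes 0.05 s, during which the arm holds its last target. There are 200 camera calls.

## Working session

There is one attempt and no reset: what is moved stays moved. The work goes in short steps, Python scripts to look and compute and a tool call to move; the robot and the scene stay as the last step left them, time stands still between calls to the robot, and variables do not carry over. Pictures are saved under pics/ and viewed, at most 14 in all, crops included, and the job is handed in when it is done.

Besides the shell and the picture viewer there is one more tool, called after "Request:" as name(argument=value, ...) on one line, values as JSON. apply_moves: Moves the arm, as the interface text tells. Its arguments: {"type":"object","properties":{"steps":{"type":"array"},"fingers":{"type":"number"},"squeeze":{"type":"number"}},"required":["steps"]}

```bash
mkdir -p pics; cat > h.py <<'E'
import numpy as np, cv2
from bench import sensors, get_image, camera_model, env
from scipy.spatial.transform import Rotation as R
def grab(n,f):
    m=camera_model(n); im,d=get_image(n); cv2.imwrite(f'pics/{f}.png',im[:,:,::-1]); np.savez(f'pics/{f}.npz',im=im,d=d,K=m['mtx'],o=m['origin'],q=m['orientation']); 
    return load(f)
def load(f):
    return dict(np.load(f'pics/{f}.npz'))
def Rm(q):
    q=np.array(q); return q if q.shape==(3,3) else R.from_quat(q).as_matrix()
def pt(s,u,v,d=None):
    d=s['d'][int(v),int(u)] if d is None else d
    K=s['K']; c=np.array([(u-K[0,2])/K[0,0]*d,-(v-K[1,2])/K[1,1]*d,-d]); return np.array(s['o'])+Rm(s['q'])@c
def atz(s,u,v,z):
    a=pt(s,u,v,1.0); o=np.array(s['o']); r=a-o; return o+r*(z-o[2])/r[2]
def proj(s,p):
    c=Rm(s['q']).T@(np.array(p)-s['o']); K=s['K']; return K[0,2]+K[0,0]*c[0]/-c[2],K[1,2]-K[1,1]*c[1]/-c[2]
E
python3 - <<'E'
from h import *
print(camera_model('top'),camera_model('scene')['origin'])
print(sensors.observe())
for n in('top','scene','wrist'): grab(n,n+'0')
E
```

```text
{'mtx': array([[368.62610942,   0.        , 318.78735684],
       [  0.        , 368.62610942, 192.48588967],
       [  0.        ,   0.        ,   1.        ]]), 'origin': array([0.51105941, 0.03761403, 1.14422514]), 'orientation': array([ 0.03320089, -0.02351547, -0.69834455,  0.71460451])} [ 1.51281476 -0.41246911  1.06219498]
{'time_s': 0.0, 'q': array([-1.47042420e+00,  3.13437350e-01,  1.49844574e+00, -2.82688582e-05,
        1.33099458e+00, -2.23400156e-01]), 'dq': array([ 0.00012407,  0.00070344, -0.0002828 , -0.00118044,  0.00278651,
       -0.00183988]), 'tau': array([ 6.93924176e-04, -4.02210653e+01, -2.52265888e+01,  6.95865462e-02,
        3.52785783e-02, -1.17021518e-04]), 'eef_pos': array([ 0.16698211, -0.49747161,  0.23816428]), 'eef_rot': array([ 9.86924285e-01,  1.61183261e-01,  2.57965829e-05, -6.42138424e-04]), 'ft_force': array([ 0.1177206 , -0.37897875,  0.1972455 ]), 'wrist_torque': array([ 0.02392119, -0.02199637,  0.01283206]), 'finger_force': 0.0, 'finger_gap': 0.0880159966577048}
```

View pics/top0.png

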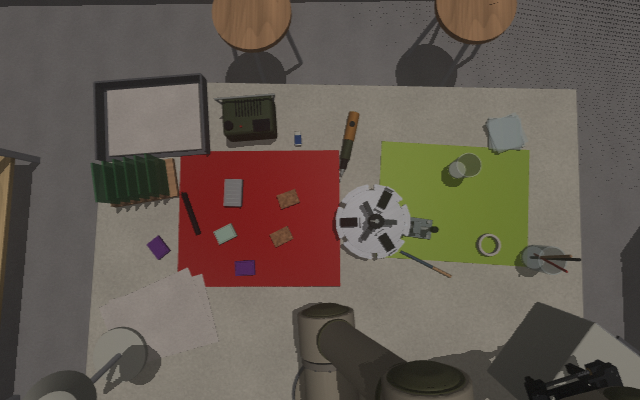

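View pics/scene0.png

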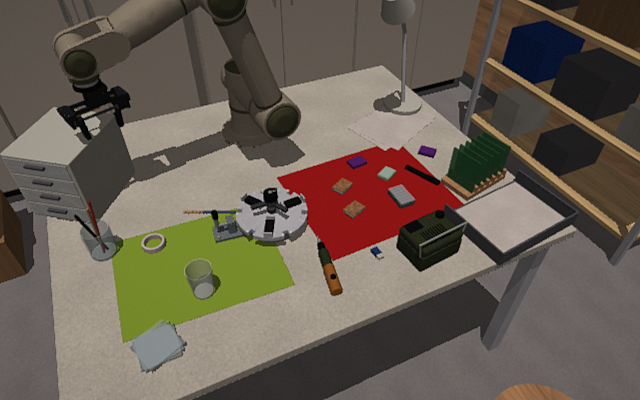

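The top view shows the turntable at (373,222) with its bolt to the right at (425,229). There are two cork-up blanks at (288,199) and (281,236), and one glass-up blank at (225,234). The purple look-alikes are at (158,247) and (245,268). Next I'll enlarge the middle.

```bash
python3 - <<'E'
from h import *
s=load('top0'); im=s['im'][:,:,::-1]
a=cv2.resize(im[175:275,205:335],None,fx=6,fy=6,interpolation=cv2.INTER_CUBIC)[:300*2]
cv2.imwrite('pics/cropA.png',a)
b=cv2.resize(im[172:272,325:455],None,fx=6,fy=6,interpolation=cv2.INTER_CUBIC)
cv2.imwrite('pics/cropB.png',b)
for u,v in [(225,234),(288,199),(281,236),(373,222),(425,229),(434,229),(245,268),(349,222)]:
    print((u,v),pt(s,u,v).round(3))
E
```

```text
(225, 234) [0.468 0.338 0.013]
(288, 199) [0.579 0.148 0.018]
(281, 236) [0.466 0.166 0.015]
(373, 222) [ 0.515 -0.098  0.131]
(425, 229) [ 0.498 -0.262  0.049]
(434, 229) [ 0.499 -0.271  0.106]
(245, 268) [0.367 0.272 0.015]
(349, 222) [ 0.513 -0.037  0.063]
```

View pics/cropA.png

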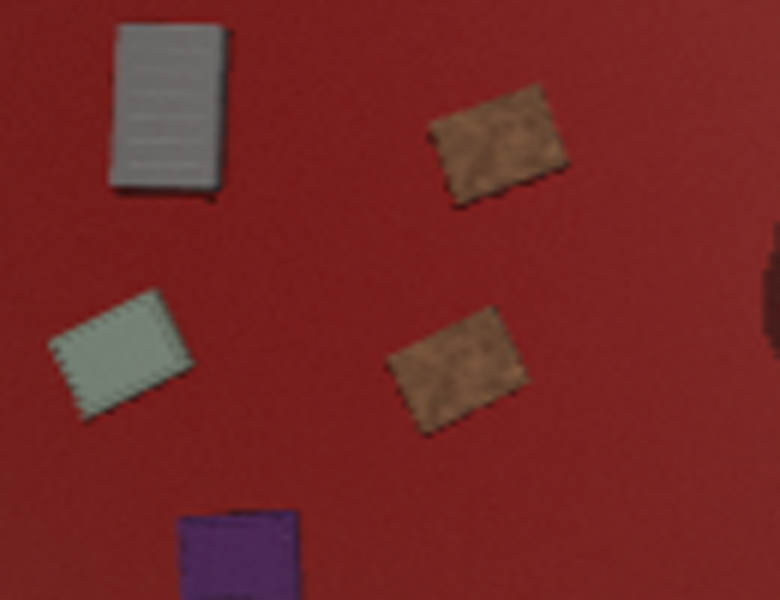

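View pics/cropB.png

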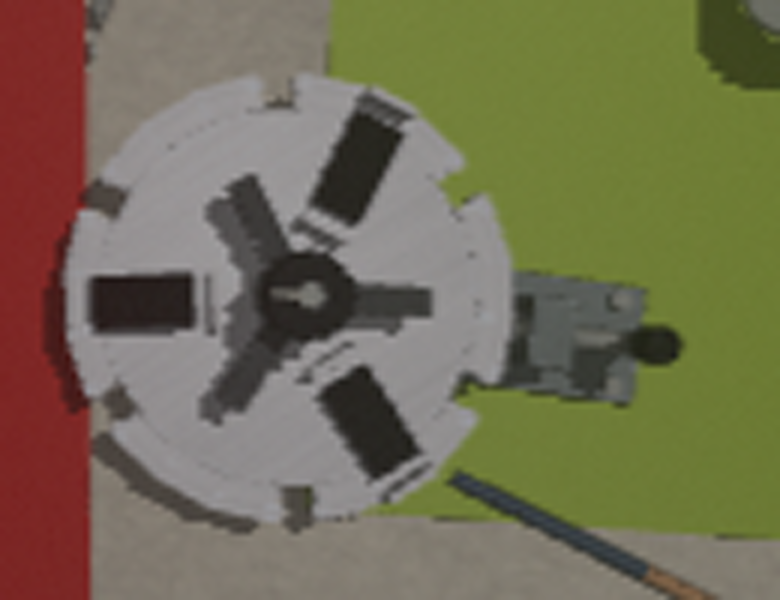

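The crops show the corners of the two cork-up blanks and the glass-up one. Disc notches are at crop B (278,92), (105,197), (120,403) and (298,505), so the disc is about 25–30° off a notch. The arms lie clear, between the nests.

```bash
cat >> h.py <<'E'
def tool():
    o=sensors.observe(); M=R.from_quat(o['eef_rot']).as_matrix(); return np.array(o['eef_pos']),M,np.degrees(np.arctan2(M[1,0],M[0,0])),o
def plan(xyz,yaw,sym=180):
    "shift in present tool axes (mm), then turn (deg about tool z)"
    p,M,y,o=tool(); sh=M.T@(np.array(xyz)-p)*1000
    t=-((yaw-y+sym/2)%sym-sym/2); print('now',p.round(4),'yaw %.1f'%y,'q6 %.2f'%o['q'][5],'shift',sh.round(1),'turn %.1f'%t)
E
python3 - <<'E'
from h import *
s=load('top0')
def A(x,y,z): return atz(s,205+(x+.5)/6-.5,175+(y+.5)/6-.5,z)
def B(x,y,z): return atz(s,325+(x+.5)/6-.5,172+(y+.5)/6-.5,z)
for n,c in dict(P=[(428,133),(542,87),(568,162),(458,208)],Q=[(385,360),(493,307),(528,380),(427,436)],G=[(48,345),(155,290),(194,364),(84,420)]).items():
    w=np.array([A(x,y,.016) for x,y in c]); e=w[1]-w[0]+w[2]-w[3]; f=w[2]-w[1]+w[3]-w[0]
    print(n,w.mean(0).round(4),'yaw',np.degrees(np.arctan2(e[1],e[0])).round(1),np.linalg.norm(e)/2,np.linalg.norm(f)/2)
c=(B(278,92,.05)+B(298,505,.05)+B(105,197,.05)+B(468,400,.05))/4; print('disc',c)
k=B(303,297,.132); print('knob',k)
for b in[(278,92),(105,197),(120,403),(298,505)]:
    v=B(*b,.05)-c; print('notch',np.degrees(np.arctan2(v[1],v[0]))%60,np.linalg.norm(v))
for b in[(142,302),(360,165),(369,424)]:
    v=B(*b,.062)-c; print('nest',np.degrees(np.arctan2(v[1],v[0])),np.linalg.norm(v))
v=B(657,345,.102); print('bolt',v,np.linalg.norm((v-c)[:2]),np.degrees(np.arctan2(*(v-c)[1::-1])))
plan([*A(455,371,.016)[:2],.12],-64)
plan([*A(500,147,.016)[:2],.12],-68)
E
```

```text
P [0.5789 0.1489 0.016 ] yaw -66.3 0.061858013226024945 0.04112910946625861
Q [0.465  0.1662 0.016 ] yaw -61.2 0.05962167111896301 0.04250295690927593
G [0.4689 0.3386 0.016 ] yaw -61.5 0.06160211888737743 0.04262873979219182
disc [ 0.51745526 -0.10664939  0.05      ]
knob [ 0.51736925 -0.1032057   0.132     ]
notch 3.1323449343745016 0.10167957839119024
notch 2.2876262554286484 0.10203533605030551
notch 3.4439977372471873 0.09719999081458404
notch 3.779206620363766 0.1011939525417532
nest 93.11642958972593 0.07306426129428042
nest -27.05430739089556 0.0743805291239529
nest -147.1541327169293 0.07271387054106374
bolt [ 0.49907578 -0.27265979  0.102     ] 0.16702472718608646 -96.31764824866804
now [ 0.167  -0.4976  0.2383] yaw 18.6 q6 -0.22 shift [ 494.  -536.   118.9] turn 82.6
now [ 0.167  -0.4976  0.2383] yaw 18.6 q6 -0.22 shift [ 596.2 -481.2  118.9] turn 86.6
```

Request:
apply_moves(steps=[[38,-41,0,0],[38,-41,0,0],[38,-41,0,0],[38,-41,0,0],[38,-41,0,0],[38,-41,0,0],[38,-41,0,0],[38,-41,0,0],[38,-41,0,0],[38,-41,0,0]], fingers=0.8, squeeze=3)

```text
time_s: 1.4
eef_pos: [0.3972, 0.0138, 0.2388]
eef_rot: [0.987, 0.161, 0.0, 0.0]
ft_force: [0.6, -0.9, 0.3]
finger_gap: 0.0703
finger_force: 0.0
```

Request:
apply_moves(steps=[[38,-41,0,0],[38,-41,0,0],[38,-41,0,0],[0,0,0,10],[0,0,0,10],[0,0,0,10],[0,0,0,10],[0,0,0,10],[0,0,0,10],[0,0,0,10]])

```text
time_s: 2.65
eef_pos: [0.4657, 0.1647, 0.2385]
eef_rot: [0.9, -0.437, -0.0, 0.0]
ft_force: [-0.2, 0.1, -0.1]
finger_gap: 0.0704
finger_force: 0.0
```

```bash
python3 - <<'E'
from h import *
s=grab('wrist','w1'); print(s['o'],tool()[0])
print([proj(s,p) for p in([.465,.166,.016],[.579,.149,.016])])
plan([.465,.166,.1],-61.2)
E
```

```text
[0.50851358 0.10822151 0.38422901] [0.46564489 0.1647373  0.23848573]
[(np.float64(319.5479831079245), np.float64(177.990847986068)), (np.float64(248.31077862527042), np.float64(103.67613931811417))]
now [0.4656 0.1647 0.2385] yaw -52.2 q6 2.58 shift [ -1.3  -0.3 138.5] turn 9.0
```

View pics/w1.png

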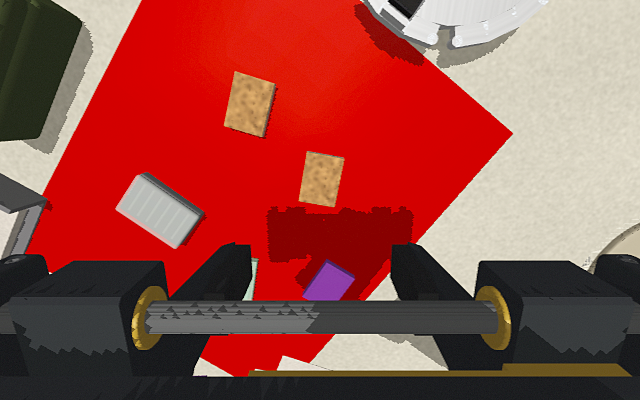

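Wrist view: Q's corners are at (309,152), (344,157), (334,207) and (299,199). P sits at about (250,104), and both match the predicted positions within about 2 px.

```bash
python3 - <<'E'
from h import *
s=load('w1')
for c in([(309,152),(344,157),(334,207),(299,199)],[(234,71),(275,82),(264,137),(225,126)]):
    w=np.array([atz(s,*x,.016) for x in c]); e=w[2]-w[1]+w[3]-w[0]
    y=np.degrees(np.arctan2(-e[1],-e[0])); m=w.mean(0); print(m,y,np.linalg.norm(e)/2, pt(s,*np.mean(c,0)))
    d=np.array([np.cos(np.radians(y)),np.sin(np.radians(y)),0])
    plan(m+d*.025+[0,0,-.016+.004],y)
E
```

```text
[0.46227027 0.16583593 0.016     ] -63.20997521261053 0.05965075752444983 [0.46272778 0.16514898 0.01689374]
now [0.4656 0.1647 0.2385] yaw -52.2 q6 2.58 shift [ 21.7   6.7 234.5] turn 11.0
[0.57738948 0.14905618 0.016     ] -66.02773448589846 0.06011146700258111 [0.57774638 0.14845387 0.01610533]
now [0.4656 0.1647 0.2385] yaw -52.2 q6 2.58 shift [105.3 -72.8 234.4] turn 13.9
```

Request:
apply_moves(steps=[[21.5,6,0,0],[0,0,0,10.4],[0,0,50,0],[0,0,50,0],[0,0,50,0],[0,0,50,0],[0,0,24,0],[0,0,10,0],[0,0,0,0]])

```text
time_s: 3.82
eef_pos: [0.4746, 0.1442, 0.0048]
eef_rot: [0.858, -0.513, -0.0, 0.0]
ft_force: [0.5, -0.1, 0.8]
finger_gap: 0.0705
finger_force: 0.0
```

Request:
apply_moves(steps=[[0,0,0,0],[0,0,0,0],[0,0,0,0],[0,0,0,0],[0,0,0,0],[0,0,0,0]], fingers=0.3, squeeze=3)

```text
time_s: 4.58
eef_pos: [0.4749, 0.1442, 0.005]
eef_rot: [0.858, -0.514, 0.0, -0.0]
ft_force: [0.8, 0.2, 5.8]
finger_gap: 0.0442
finger_force: 3.0
```

Request:
apply_moves(steps=[[0,0,-10,0],[0,0,-10,0],[0,0,-10,0],[0,0,-10,0],[0,0,-10,0],[0,0,-10,0],[0,0,-10,0],[0,0,0,0],[0,0,0,0]])

```text
time_s: 5.7
eef_pos: [0.4743, 0.1442, 0.0745]
eef_rot: [0.858, -0.514, -0.0, 0.0]
ft_force: [-0.4, 0.3, -1.2]
finger_gap: 0.0443
finger_force: 3.0
```

```bash
python3 - <<'E'
from h import *
s=grab('scene','s1'); t=tool()[0]; u,v=map(int,proj(s,t)); print(u,v,t)
b=s['im'][max(v-60,0):v+60,u-80:u+80,::-1]; b=cv2.resize(b,None,fx=4.5,fy=4.5,interpolation=2)
w=cv2.convertScaleAbs(grab('wrist','w2')['im'][150:400,160:480,::-1],alpha=1.2)
cv2.imwrite('pics/c1.png',cv2.resize(b,(640,480))[:300]); 
cv2.imwrite('pics/c1.png',np.hstack([cv2.resize(b,(400,300)),cv2.resize(w,(384,300))]))
E
```

```text
338 174 [0.47425777 0.14416447 0.0743854 ]
```

View pics/c1.png

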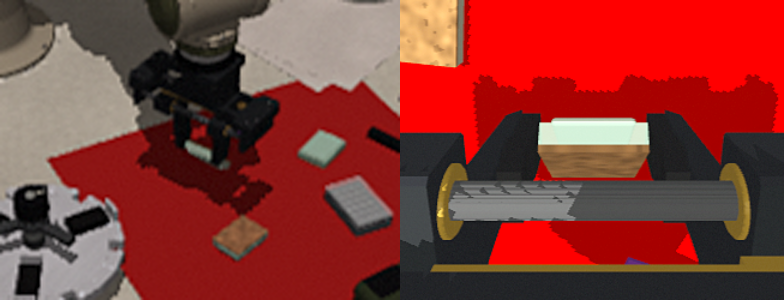

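The blank swung in the grip. The wrist view shows its end at (595,145), glass towards tool +x and cork towards −x. I'll lower it until its end touches.

Request:
apply_moves(steps=[[0,0,5,0],[0,0,5,0],[0,0,3,0],[0,0,3,0],[0,0,0,0]])

```text
time_s: 6.42
eef_pos: [0.4744, 0.1442, 0.0585]
eef_rot: [0.858, -0.514, -0.0, 0.0]
ft_force: [0.3, 0.2, -1.4]
finger_gap: 0.044
finger_force: 3.0
```

Request:
apply_moves(steps=[[0,0,1,0],[0,0,1,0],[0,0,1,0],[0,0,0,0],[0,0,0,0]])

```text
time_s: 7.05
eef_pos: [0.4745, 0.1442, 0.0558]
eef_rot: [0.858, -0.514, 0.0, -0.0]
ft_force: [-1.0, 0.3, -1.9]
finger_gap: 0.0441
finger_force: 3.0
```

```bash
cat >> h.py <<'E'
def side(n):
    "points of the blank hanging between the fingers, in tool axes about TCP: profile of x by height"
    s=grab('wrist',n); p,M,y,o=tool(); K=s['K']
    v,u=np.mgrid[100:400:2,240:400:2]; d=s['d'][v,u]
    c=np.stack([(u-K[0,2])/K[0,0]*d,-(v-K[1,2])/K[1,1]*d,-d],-1); w=c@Rm(s['q']).T+s['o']
    l=(w-p)@M*1000; k=(abs(l[...,1])<18)&(abs(l[...,0])<60)&(l[...,2]>-40)&(w[...,2]>.008)&(d>.05)
    L=l[k]; H=w[k][:,2]*1000
    for h in range(8,80,6):
        m=(H>=h)&(H<h+6)
        if m.sum()>3: print(h,m.sum(),'x',np.percentile(L[m,0],[5,50,95]).round(1))
E
python3 - <<'E'
from h import *
side('w3')
E
```

```text
20 6 x [-39.3 -39.  -39. ]
26 39 x [-38.8 -37.9 -33.8]
32 41 x [-33.7 -29.5 -28.9]
38 33 x [-25.9 -25.3 -24.7]
44 43 x [-21.8 -21.2 -17.8]
50 120 x [-17.5   5.3   6.5]
56 225 x [-11.1   4.5   6.6]
62 361 x [-4.8  0.1  3.9]
68 5 x [-1.9 -1.8 -1.7]
```

The blank hangs about 50° below horizontal, so it needs about 40° more. I'll use sharp starts towards −x with soft stops to swing it under.

Request:
apply_moves(steps=[[0,0,-40,0],[0,0,-5,0],[0,0,0,0],[-50,0,0,0],[-38,0,0,0],[-25,0,0,0],[-12,0,0,0],[-3,0,0,0],[0,0,0,0]])

```text
time_s: 8.22
eef_pos: [0.4181, 0.2411, 0.1004]
eef_rot: [0.863, -0.505, -0.009, -0.009]
ft_force: [0.0, 0.2, -2.3]
finger_gap: 0.0437
finger_force: 3.0
```

```bash
python3 - <<'E'
from h import *
side('w4')
E
```

```text
14 6 x [-59.8 -59.4 -58.6]
50 28 x [7.  7.6 7.9]
56 27 x [7.5 7.8 8. ]
62 56 x [7.7 8.  8.3]
68 30 x [7.9 8.3 8.7]
74 58 x [8.3 8.5 8.9]
```

It now hangs vertical, with the glass at +x. I'll go back gently and set it down standing.

Request:
apply_moves(steps=[[4,0,0,0],[10,0,3,0],[15,0,6,0],[17,0,8,0],[17,0,8,0],[16,0,6,0],[12,0,4,0],[8,0,3,0],[4,0,2,0],[0,0,0,0]])

```text
time_s: 9.52
eef_pos: [0.4679, 0.153, 0.058]
eef_rot: [0.863, -0.505, -0.009, -0.009]
ft_force: [-0.3, 0.1, -0.2]
finger_gap: 0.0441
finger_force: 3.0
```

Request:
apply_moves(steps=[[0,0,2,0],[0,0,1,0],[0,0,1,0],[0,0,0,0],[0,0,0,0]])

```text
time_s: 10.15
eef_pos: [0.4679, 0.1531, 0.0541]
eef_rot: [0.863, -0.505, -0.009, -0.009]
ft_force: [0.1, 0.5, -0.6]
finger_gap: 0.0439
finger_force: 3.0
```

```bash
sed -i 's/range(8,80,6)/range(8,116,6)/' h.py; python3 - <<'E'
from h import *
side('w5')
E
```

```text
8 39 x [7.5 7.8 8. ]
14 30 x [7.6 7.9 8.3]
20 51 x [7.8 8.2 8.6]
26 40 x [8.1 8.4 8.8]
32 56 x [8.3 8.8 9.1]
38 63 x [8.6 9.  9.3]
44 66 x [8.9 9.3 9.6]
50 161 x [5.4 8.7 9.8]
56 528 x [-5.9  1.   7. ]
```

Request:
apply_moves(steps=[[0,0,1,0],[0,0,0,0]])

```text
time_s: 10.45
eef_pos: [0.4683, 0.1531, 0.0534]
eef_rot: [0.863, -0.505, -0.008, -0.009]
ft_force: [0.5, 1.4, 3.9]
finger_gap: 0.0439
finger_force: 3.0
```

Request:
apply_moves(steps=[[0,0,0,0],[0,0,0,0],[0,0,0,0],[0,0,-15,0],[0,0,-20,0],[0,0,0,0]], fingers=0.7)

```text
time_s: 11.2
eef_pos: [0.469, 0.1523, 0.0897]
eef_rot: [0.863, -0.505, -0.007, -0.01]
ft_force: [-0.2, -0.2, 0.3]
finger_gap: 0.0619
finger_force: 0.0
```

```bash
python3 - <<'E'
from h import *
side('w6'); print(tool()[1].round(3))
E
```

```text
8 24 x [5.9 6.4 6.7]
14 33 x [5.5 6.2 6.5]
20 39 x [5.5 6.  6.3]
26 36 x [4.9 5.5 5.9]
32 42 x [5.  5.3 5.6]
38 52 x [4.4 4.9 5.3]
44 47 x [4.3 4.5 5. ]
50 113 x [0.1 3.7 4.7]
56 337 x [-11.3  -4.5   1.9]
[[ 0.49  -0.872 -0.004]
 [-0.871 -0.49   0.024]
 [-0.023 -0.008 -1.   ]]
```

Request:
apply_moves(steps=[[20,0,0,0],[15,0,0,0],[0,0,0,0],[0,0,20,0],[0,0,21,0],[0,0,0,0],[0,0,0,0]], fingers=0)

```text
time_s: 12.12
eef_pos: [0.4854, 0.1228, 0.0468]
eef_rot: [0.863, -0.505, -0.008, -0.009]
ft_force: [0.3, -0.3, -0.5]
finger_gap: 0.0007
finger_force: 0.0
```

Request:
apply_moves(steps=[[-8,0,0,0],[-6,0,0,0],[-6,0,0,0],[-6,0,0,0],[-6,0,0,0],[-6,0,0,0],[-5,0,0,0],[0,0,0,0],[0,0,0,0]])

```text
time_s: 13.25
eef_pos: [0.464, 0.1601, 0.0473]
eef_rot: [0.863, -0.505, -0.009, -0.009]
ft_force: [0.4, 0.5, -0.6]
finger_gap: 0.0005
finger_force: 0.0
```

Request:
apply_moves(steps=[[0,0,-30,0],[0,0,-50,0],[0,0,-50,0],[0,0,-50,0],[-50,0,0,0],[-10,0,0,0],[0,0,0,0]], fingers=0.8)

```text
time_s: 14.12
eef_pos: [0.4355, 0.2081, 0.2283]
eef_rot: [0.863, -0.504, -0.009, -0.009]
ft_force: [-0.4, -0.1, 0.5]
finger_gap: 0.0687
finger_force: 0.0
```

```bash
python3 - <<'E'
from h import *
grab('wrist','w7'); print(tool()[0],tool()[2])
E
```

```text
[0.43582205 0.20765513 0.22824624] -60.63525749562098
```

View pics/w7.png

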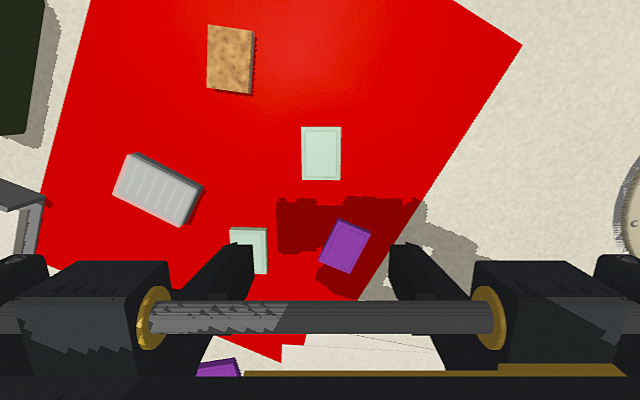

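The picture shows Q at (321,153), now glass up and square to the tool. P, cork up, has corners (208,25), (255,30), (251,94) and (207,90).

```bash
python3 - <<'E'
from h import *
s=load('w7')
for c,h in(([(208,25),(255,30),(251,94),(207,90)],.016),([(302,127),(341,127),(341,180),(302,180)],.016)):
    w=np.array([atz(s,*x,h) for x in c]); e=w[2]-w[1]+w[3]-w[0]
    y=np.degrees(np.arctan2(-e[1],-e[0])); m=w.mean(0); print(m,y,np.linalg.norm(e)/2,pt(s,*np.mean(c,0)))
    d=np.array([np.cos(np.radians(y)),np.sin(np.radians(y)),0])
    plan(m+d*.026+[0,0,-.016+.005],y)
E
```

```text
[0.57614809 0.14990693 0.016     ] -67.95973111296975 0.06169526836194517 [0.57646006 0.14911417 0.01615593]
now [0.4358 0.2077 0.2282] yaw -60.6 q6 2.81 shift [150.2 -89.3 220.3] turn 7.3
[0.44630388 0.18762206 0.016     ] -60.58402219361676 0.05950240497323262 [0.44662083 0.18704788 0.01535959]
now [0.4358 0.2077 0.2282] yaw -60.6 q6 2.81 shift [ 53.9   2.  222. ] turn -0.1
```

Request:
apply_moves(steps=[[37,-22,0,0],[37,-22,0,0],[37,-22,0,0],[37,-22,0,0],[2,-1,0,7],[0,0,50,0],[0,0,50,0],[0,0,50,0],[0,0,40,0],[0,0,0,0]])

```text
time_s: 15.42
eef_pos: [0.5842, 0.1245, 0.0328]
eef_rot: [0.83, -0.557, -0.012, -0.007]
ft_force: [0.4, -0.3, 0.6]
finger_gap: 0.0702
finger_force: 0.0
```

```bash
python3 - <<'E'
from h import *
y=-67.5;d=np.array([np.cos(np.radians(y)),np.sin(np.radians(y)),0])
plan(np.array([.5764,.1495,.005])+d*.026,y); print(tool()[1].round(3))
E
```

```text
now [0.5842 0.1245 0.0328] yaw -67.7 q6 2.74 shift [ 0.7 -2.5 27.8] turn -0.2
[[ 0.379 -0.925 -0.012]
 [-0.925 -0.379  0.024]
 [-0.027  0.002 -1.   ]]
```

Request:
apply_moves(steps=[[0.7,-2.5,18,0],[0,0,10,0],[0,0,0,0]])

```text
time_s: 15.8
eef_pos: [0.5879, 0.1266, 0.0074]
eef_rot: [0.831, -0.557, -0.009, -0.008]
ft_force: [-0.6, -0.0, 0.6]
finger_gap: 0.0704
finger_force: 0.0
```

Request:
apply_moves(steps=[[0,0,0,0],[0,0,0,0],[0,0,0,0],[0,0,0,0],[0,0,0,0],[0,0,0,0]], fingers=0.3, squeeze=3)

```text
time_s: 16.55
eef_pos: [0.5882, 0.1266, 0.008]
eef_rot: [0.831, -0.557, -0.009, -0.009]
ft_force: [-0.6, 0.8, 4.7]
finger_gap: 0.0439
finger_force: 3.0
```

Request:
apply_moves(steps=[[0,0,-10,0],[0,0,-20,0],[0,0,-30,0],[0,0,-30,0],[0,0,-30,0],[0,0,-30,0],[5,0,0,0],[10,0,0,0],[15,0,0,0],[20,0,0,0]])

```text
time_s: 17.8
eef_pos: [0.6081, 0.0755, 0.1555]
eef_rot: [0.831, -0.557, -0.01, -0.008]
ft_force: [0.4, -0.2, -0.7]
finger_gap: 0.0437
finger_force: 3.0
```

Request:
apply_moves(steps=[[15,0,0,0],[10,0,0,0],[5,0,0,0],[0,0,0,0],[-40,0,0,0],[-28,0,0,0],[-18,0,0,0],[-8,0,0,0],[-2,0,0,0],[0,0,0,0]])

```text
time_s: 19.05
eef_pos: [0.5831, 0.1372, 0.158]
eef_rot: [0.831, -0.557, -0.009, -0.008]
ft_force: [-0.5, 0.7, -1.8]
finger_gap: 0.0438
finger_force: 3.0
```

```bash
sed -i 's/range(8,116,6)/range(8,200,8)/' h.py; python3 - <<'E'
from h import *
side('w8')
E
```

```text
112 26 x [-1.3 -1.  -0.7]
128 21 x [3.  3.2 3.4]
136 30 x [6.2 6.5 6.8]
144 7 x [8.5 9.2 9.2]
152 124 x [ 7.7  9.7 10.9]
160 452 x [-2.2  3.3  8.2]
```

It is still 16° short of vertical, so one more swing.

Request:
apply_moves(steps=[[5,0,0,0],[12,0,0,0],[18,0,0,0],[20,0,0,0],[18,0,0,0],[12,0,0,0],[6,0,0,0],[2,0,0,0],[0,0,0,0]])

```text
time_s: 20.23
eef_pos: [0.6181, 0.0521, 0.1558]
eef_rot: [0.831, -0.556, -0.009, -0.008]
ft_force: [0.1, -0.8, -1.0]
finger_gap: 0.044
finger_force: 3.0
```

Request:
apply_moves(steps=[[-40,0,0,0],[-27,0,0,0],[-16,0,0,0],[-8,0,0,0],[-2,0,0,0],[0,0,0,0]])

```text
time_s: 20.98
eef_pos: [0.583, 0.1373, 0.158]
eef_rot: [0.831, -0.557, -0.009, -0.008]
ft_force: [0.3, 0.3, -1.2]
finger_gap: 0.0436
finger_force: 3.0
```

```bash
python3 - <<'E'
from h import *
side('w9')
E
```

```text
104 4 x [4.8 8.2 8.3]
112 27 x [8.7 8.9 9.3]
120 49 x [9.1 9.4 9.8]
128 35 x [ 9.7 10.  10.4]
136 39 x [ 9.9 10.6 10.8]
144 51 x [10.9 11.2 11.5]
152 116 x [ 7.8 11.5 12.2]
160 473 x [-2.9  3.2  8.5]
```

Request:
apply_moves(steps=[[0,0,10,0],[0,0,20,0],[0,0,25,0],[0,0,20,0],[0,0,12,0],[0,0,8,0],[0,0,4,0],[0,0,2,0],[0,0,0,0]])

```text
time_s: 22.15
eef_pos: [0.5823, 0.1402, 0.0573]
eef_rot: [0.831, -0.557, -0.009, -0.009]
ft_force: [-0.5, -0.4, -0.6]
finger_gap: 0.044
finger_force: 3.0
```

Request:
apply_moves(steps=[[0,0,1,0],[0,0,1,0],[0,0,1,0],[0,0,0,0]])

```text
time_s: 22.65
eef_pos: [0.5825, 0.1403, 0.0545]
eef_rot: [0.831, -0.557, -0.009, -0.009]
ft_force: [1.0, -0.3, 3.8]
finger_gap: 0.0438
finger_force: 3.0
```

Request:
apply_moves(steps=[[0,0,0,0],[0,0,0,0],[0,0,0,0],[0,0,-15,0],[0,0,-20,0],[0,0,0,0]], fingers=0.7)

```text
time_s: 23.4
eef_pos: [0.5834, 0.1394, 0.0911]
eef_rot: [0.831, -0.557, -0.008, -0.009]
ft_force: [-0.7, -0.8, 0.5]
finger_gap: 0.0616
finger_force: 0.0
```

```bash
python3 - <<'E'
from h import *
side('w10')
E
```

```text
8 32 x [6.6 7.2 7.5]
16 31 x [6.  6.6 7. ]
24 32 x [5.6 6.  6.4]
32 47 x [5.  5.4 5.9]
40 52 x [4.5 5.  5.4]
48 54 x [3.6 4.3 4.9]
56 351 x [-12.   -4.4   2.6]
```

It stands, so I'll push it over as before.

Request:
apply_moves(steps=[[20,0,0,0],[15,0,0,0],[0,0,0,0],[0,0,20,0],[0,0,21,0],[0,0,0,0],[0,0,0,0]], fingers=0)

```text
time_s: 24.32
eef_pos: [0.5958, 0.1081, 0.0479]
eef_rot: [0.831, -0.557, -0.009, -0.009]
ft_force: [0.1, 0.7, 0.7]
finger_gap: 0.0003
finger_force: 0.0
```

Request:
apply_moves(steps=[[-8,0,0,0],[-6,0,0,0],[-6,0,0,0],[-6,0,0,0],[-6,0,0,0],[-6,0,0,0],[-5,0,0,0],[0,0,0,0],[0,0,0,0]])

```text
time_s: 25.45
eef_pos: [0.5792, 0.1477, 0.0482]
eef_rot: [0.831, -0.557, -0.009, -0.008]
ft_force: [0.2, 0.1, -0.0]
finger_gap: 0.0006
finger_force: 0.0
```

```bash
python3 - <<'E'
from h import *
plan([.5185,-.1045,.25],-67.7); print(tool()[3]['q'])
E
```

```text
now [0.5792 0.1477 0.0482] yaw -67.7 q6 2.78 shift [ 205.2  151.2 -207.4] turn 0.0
[0.0435421  0.67288068 1.47160532 0.02901547 1.00212583 2.77944404]
```

Request:
apply_moves(steps=[[0,0,-50,0],[0,0,-50,0],[0,0,-50,0],[0,0,-55,0],[30,30,0,0],[30,30,0,0],[30,30,0,0],[30,30,0,0],[25,31,0,0],[0,0,0,0]], fingers=0.8)

```text
time_s: 26.7
eef_pos: [0.4951, -0.0505, 0.2492]
eef_rot: [0.83, -0.558, -0.009, -0.008]
ft_force: [0.4, 0.1, 0.9]
finger_gap: 0.0705
finger_force: 0.0
```

```bash
python3 - <<'E'
from h import *
s=grab('wrist','w11'); print(tool()[0],tool()[2],proj(s,[.5175,-.105,.132]),proj(s,[.5,-.272,.102]))
cv2.imwrite('pics/v11.png',cv2.resize(s['im'][0:260,120:520,::-1],None,fx=2,fy=2,interpolation=2))
t=grab('top','t2')
E
```

```text
[ 0.49562308 -0.04938297  0.24924421] -67.7689907548764 (np.float64(319.52861202784635), np.float64(126.78203196990019)) (np.float64(424.5818535272382), np.float64(-77.85940433584744))
```

View pics/v11.png

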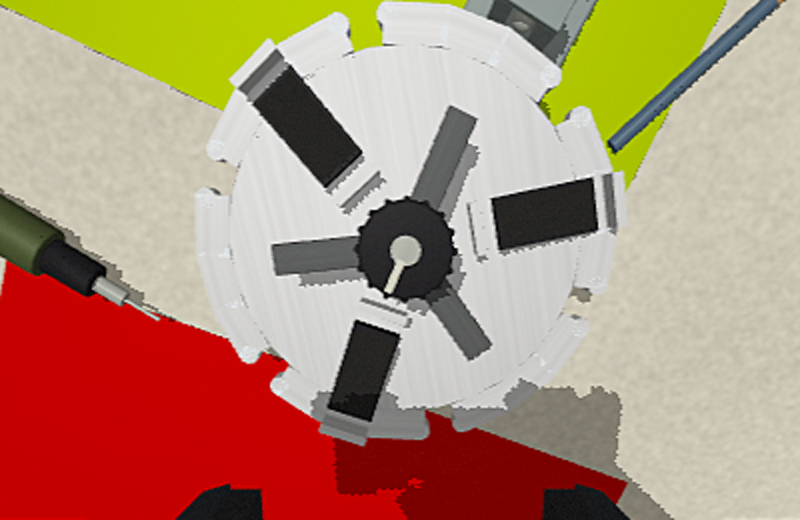

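The wrist crop shows the knob top centre at (405,250). The nest pads centre at about (308,126), (545,214) and (365,370), and the bolt base is at (540,30).

```bash
python3 - <<'E'
from h import *
s=load('w11')
f=lambda x,y,z: atz(s,120+(x+.5)/2-.5,(y+.5)/2-.5,z)
k=f(405,250,.132); print('knob',k,pt(s,322,123))
N=[[(253,100),(290,67),(362,155),(325,187)],[(491,200),(593,178),(600,230),(498,250)],[(355,322),(400,335),(372,421),(328,409)]]
for c in N:
    p=np.mean([f(*x,.062) for x in c],0); v=p-k; print('nest',p,np.degrees(np.arctan2(v[1],v[0]))%120,np.linalg.norm(v[:2]))
C=np.mean([f(*x,.062) for c in N for x in c],0); print('C',C)
t=load('t2'); # bolt knob in top view: dark cluster by depth
v,u=np.mgrid[215:245,415:450]; w=np.array([pt(t,a,b) for a,b in zip(u.ravel(),v.ravel())]); m=(w[:,2]>.09)&(w[:,2]<.12)
b=w[m].mean(0); print('bolt',b,m.sum()); d=b-C; print(np.degrees(np.arctan2(d[1],d[0])),np.linalg.norm(d[:2]))
plan([*C[:2],.108],-67.7)
E
```

```text
knob [ 0.51607094 -0.10729455  0.132     ] [ 0.51673603 -0.10839094  0.13006435]
nest [ 0.57947953 -0.13892408  0.062     ] 93.48902148933016 0.07085956380417063
nest [ 0.45599876 -0.14605247  0.062     ] 92.82967552441698 0.07149016153614386
nest [ 0.51106213 -0.03581089  0.062     ] 94.00811698962943 0.0716589207394222
C [ 0.51551348 -0.10692915  0.062     ]
bolt [ 0.49830164 -0.2736157   0.1008391 ] 36
-95.89539277187629 0.1675728308922442
now [ 0.4959 -0.0487  0.2492] yaw -67.7 q6 2.40 shift [ 64.8   4.6 139.6] turn 0.0
```

Request:
apply_moves(steps=[[32,2,0,0],[33,3,0,0],[0,0,50,0],[0,0,50,0],[0,0,36,0],[0,0,0,0]])

```text
time_s: 27.55
eef_pos: [0.5144, -0.106, 0.1096]
eef_rot: [0.831, -0.556, -0.012, -0.008]
ft_force: [-0.2, 1.2, 1.2]
finger_gap: 0.0704
finger_force: 0.0
```

Request:
apply_moves(steps=[[0,0,0,0],[0,0,0,0],[0,0,0,0],[0,0,0,0],[0,0,0,0],[0,0,0,-6],[0,0,0,-7.7],[0,0,0,-7],[0,0,0,0]], fingers=0.2, squeeze=8)

```text
time_s: 28.68
eef_pos: [0.516, -0.1074, 0.1124]
eef_rot: [0.917, -0.398, -0.006, -0.01]
ft_force: [4.8, 2.6, 5.6]
finger_gap: 0.0399
finger_force: 8.0
```

Request:
apply_moves(steps=[[0,0,0,0],[0,0,0,0],[0,0,-40,0],[0,0,-50,0],[0,0,-50,0],[-30,0,0,0],[-35,0,0,0],[0,0,0,0]], fingers=0.8)

```text
time_s: 29.68
eef_pos: [0.4705, -0.0623, 0.253]
eef_rot: [0.917, -0.398, -0.008, -0.01]
ft_force: [1.3, 1.0, -0.6]
finger_gap: 0.0705
finger_force: 0.0
```

```bash
python3 - <<'E'
from h import *
s=grab('wrist','w12'); print(tool()[0],tool()[2])
cv2.imwrite('pics/v12.png',cv2.resize(s['im'][0:260,120:520,::-1],None,fx=2,fy=2,interpolation=2))
E
```

```text
[ 0.47126317 -0.06309985  0.2529254 ] -46.90641821275297
```

View pics/v12.png

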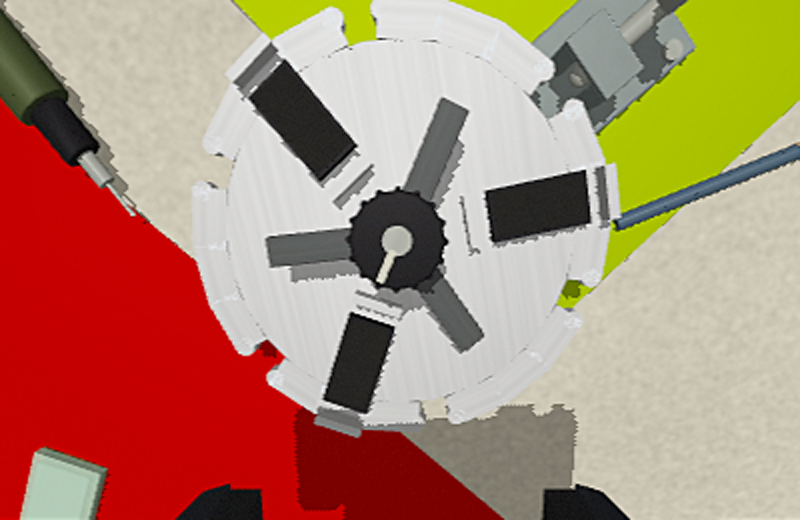

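The picture shows a notch facing the bolt block (crop ~(550,100)), and P lies glass up at lower left (65,490). Next, the bolt.

```bash
python3 - <<'E'
from h import *
plan([.4985,-.273,.08],-6)
s=load('w12'); f=lambda x,y,z: atz(s,120+(x+.5)/2-.5,(y+.5)/2-.5,z)
for c in [[(250,92),(287,60),(356,150),(322,180)],[(486,192),(584,171),(592,220),(493,242)],[(352,313),(394,325),(366,413),(323,401)]]:
    p=np.mean([f(*x,.062) for x in c],0); v=p-[.5158,-.107,0]; print('nest',p.round(4),np.degrees(np.arctan2(v[1],v[0]))%120)
E
```

```text
now [ 0.4713 -0.0631  0.2529] yaw -46.9 q6 1.99 shift [175.6 125.5 167.7] turn -40.9
nest [ 0.5862 -0.1145  0.062 ] 113.89319625494328
nest [ 0.4742 -0.1652  0.062 ] 114.46003018606119
nest [ 0.4861 -0.0426  0.062 ] 114.7471724115051
```

Request:
apply_moves(steps=[[35,25,0,0],[35,25,0,0],[35,25,0,0],[35,25,0,0],[35,25,0,-1],[0,0,0,-10],[0,0,0,-10],[0,0,0,-10],[0,0,0,-10],[0,0,0,0]])

```text
time_s: 30.98
eef_pos: [0.4997, -0.2772, 0.2469]
eef_rot: [0.999, -0.053, -0.004, -0.012]
ft_force: [0.5, -0.3, -0.3]
finger_gap: 0.0705
finger_force: 0.0
```

```bash
python3 - <<'E'
from h import *
plan([.4985,-.273,.08],-6)
s=grab('wrist','w13'); t=grab('top','t3')
K=s['K']
v,u=np.mgrid[0:400:1,0:640:1]; d=s['d']; c=np.stack([(u-K[0,2])/K[0,0]*d,-(v-K[1,2])/K[1,1]*d,-d],-1); w=c@Rm(s['q']).T+s['o']
m=(d>.05)&(w[...,2]>.092)&(w[...,2]<.115)&(np.hypot(w[...,0]-.4985,w[...,1]+.273)<.03)
print(m.sum(),w[m].mean(0) if m.any() else 0, w[m].min(0),w[m].max(0))
E
```

```text
now [ 0.4997 -0.2772  0.2469] yaw -6.1 q6 0.96 shift [-1.000e-01 -1.000e-01  1.669e+02] turn -0.1
287 [ 0.49758807 -0.2756954   0.10101756] [ 0.48787178 -0.28395961  0.09239291] [ 0.50548888 -0.26712995  0.10350211]
```

Request:
apply_moves(steps=[[-1,1,50,0],[0,0,50,0],[0,0,50,0],[0,0,15,0],[0,0,0,0]], fingers=0.5)

```text
time_s: 31.7
eef_pos: [0.4978, -0.2736, 0.0829]
eef_rot: [0.999, -0.053, -0.004, -0.012]
ft_force: [-0.1, 0.1, 0.5]
finger_gap: 0.0439
finger_force: 0.0
```

Request:
apply_moves(steps=[[0,0,0,0],[0,0,0,0],[0,0,0,0],[0,0,0,0],[0,0,0,0]], fingers=0.1, squeeze=15)

```text
time_s: 32.33
eef_pos: [0.498, -0.2739, 0.0835]
eef_rot: [0.999, -0.052, -0.003, -0.011]
ft_force: [-0.8, -0.8, 6.5]
finger_gap: 0.0171
finger_force: 15.0
```

Request:
apply_moves(steps=[[0,-3,0,0],[0,-3,0,0],[0,-3,0,0],[0,-3,0,0],[0,-3,0,0],[0,-2,0,0],[0,0,0,0]])

```text
time_s: 33.2
eef_pos: [0.4998, -0.2574, 0.0836]
eef_rot: [0.999, -0.052, -0.003, -0.011]
ft_force: [1.4, -5.5, 5.0]
finger_gap: 0.0173
finger_force: 15.0
```

Request:
apply_moves(steps=[[0,-1,0,0],[0,-1,0,0],[0,0,0,0]])

```text
time_s: 33.58
eef_pos: [0.4999, -0.2572, 0.0837]
eef_rot: [0.999, -0.052, -0.002, -0.009]
ft_force: [-0.4, -15.4, 2.2]
finger_gap: 0.0173
finger_force: 15.0
```

Request:
apply_moves(steps=[[0,-1,0,0],[0,-1,0,0],[0,0,0,0]])

```text
time_s: 33.95
eef_pos: [0.5, -0.2571, 0.0838]
eef_rot: [0.999, -0.052, -0.002, -0.007]
ft_force: [-2.9, -24.3, -0.8]
finger_gap: 0.0174
finger_force: 15.0
```

The bolt is home: it stopped after 18 mm of travel and the force rose. I'll release it and go to blank Q.

Request:
apply_moves(steps=[[0,3,0,0],[0,1,0,0],[0,0,0,0],[0,0,0,0]], fingers=0.45)

```text
time_s: 34.45
eef_pos: [0.4993, -0.2559, 0.0828]
eef_rot: [0.999, -0.052, -0.004, -0.012]
ft_force: [-0.0, 0.1, -0.4]
finger_gap: 0.0398
finger_force: 0.0
```

Request:
apply_moves(steps=[[0,0,-50,0],[0,0,-50,0],[0,0,-50,0],[-5,-45,0,0],[-5,-55,0,5],[0,0,0,10],[0,0,0,10],[0,0,0,10],[0,0,0,10],[0,0,0,10]], fingers=0.8)

```text
time_s: 35.7
eef_pos: [0.5006, -0.1592, 0.2353]
eef_rot: [0.86, -0.509, -0.009, -0.009]
ft_force: [-0.8, 0.0, 1.2]
finger_gap: 0.0705
finger_force: 0.0
```

```bash
python3 - <<'E'
from h import *
plan([.4463,.187,.23],-60.6)
s=load('w12'); print(proj(s,[.5158,-.107,.05]))
E
```

```text
now [ 0.5006 -0.1592  0.2353] yaw -61.3 q6 2.10 shift [-329.5 -118.8   14.1] turn -0.7
(np.float64(319.61127367614233), np.float64(117.17733244449872))
```

Request:
apply_moves(steps=[[-47,-17,0,0],[-47,-17,0,0],[-47,-17,0,0],[-47,-17,0,0],[-47,-17,0,0],[-47,-17,0,0],[-47,-17,0,0],[0,0,0,0]])

```text
time_s: 36.7
eef_pos: [0.4439, 0.1883, 0.2441]
eef_rot: [0.863, -0.505, -0.009, -0.009]
ft_force: [-0.5, 1.1, 0.1]
finger_gap: 0.0705
finger_force: 0.0
```

```bash
cat >> h.py <<'E'
def blanks(n):
    "flat boxes of about 60x44 with top near 16 mm, from the wrist depth and colour (glass: pale green)"
    s=grab('wrist',n); K=s['K']; d=s['d']; v,u=np.mgrid[0:400,0:640]
    c=np.stack([(u-K[0,2])/K[0,0]*d,-(v-K[1,2])/K[1,1]*d,-d],-1); w=c@Rm(s['q']).T+s['o']
    im=s['im'].astype(int); g=(im[...,1]>im[...,0]+4)&(im[...,1]>110)&(w[...,2]>.008)&(w[...,2]<.11)&(d>.15)
    k,lab,st,_=cv2.connectedComponentsWithStats(g.astype(np.uint8))
    for i in range(1,k):
        if st[i,4]>500:
            q=w[lab==i]; r=cv2.minAreaRect((q[:,:2]*1000).astype(np.float32)); (x,y),(a,b),t=r
            t=t if a>b else t+90; t=(t+90)%180-90
            print('px',st[i].tolist(),'centre',round(x/1000,4),round(y/1000,4),'z',np.median(q[:,2]).round(4),'size',round(a),round(b),'yaw %.1f'%t)
E
python3 - <<'E'
from h import *
blanks('w14'); plan([.4463,.187,.006],-60.6)
E
```

```text
px [214, 83, 41, 58, 2048] centre 0.5655 0.1785 z 0.0154 size 44 60 yaw -67.8
px [301, 144, 37, 50, 1757] centre 0.4474 0.1882 z 0.0154 size 43 60 yaw -61.2
px [234, 239, 34, 43, 731] centre 0.4656 0.3397 z 0.0149 size 42 60 yaw -61.5
now [0.4444 0.1868 0.244 ] yaw -60.8 q6 2.77 shift [ 6.400e+00 -2.000e-01  2.379e+02] turn -0.2
```

Request:
apply_moves(steps=[[6,-1,50,0],[0,0,50,0],[0,0,50,0],[0,0,50,0],[0,0,30,0],[0,0,8,0],[0,0,0,0]])

```text
time_s: 37.62
eef_pos: [0.4478, 0.1863, 0.0064]
eef_rot: [0.862, -0.507, -0.009, -0.009]
ft_force: [-0.4, 0.4, 1.0]
finger_gap: 0.0707
finger_force: 0.0
```

Request:
apply_moves(steps=[[0,0,0,0],[0,0,0,0],[0,0,0,0],[0,0,0,0],[0,0,0,0],[0,0,-40,0],[0,0,-50,0],[0,0,-30,0],[0,0,-20,0],[0,0,0,0]], fingers=0.3, squeeze=15)

```text
time_s: 38.88
eef_pos: [0.4485, 0.1835, 0.1467]
eef_rot: [0.862, -0.507, -0.008, -0.01]
ft_force: [0.5, -0.4, -1.3]
finger_gap: 0.0437
finger_force: 15.0
```

```bash
python3 - <<'E'
from h import *
plan([.4864,-.0412,.14],-66)
E
```

```text
now [0.4485 0.1835 0.1467] yaw -60.9 q6 2.75 shift [214.9  76.    1.1] turn 5.1
```

Request:
apply_moves(steps=[[40,14,0,0],[45,16,0,0],[45,16,0,0],[45,16,0,0],[30,10,0,0],[11.7,4,0,5],[0,0,0,0]])

```text
time_s: 39.75
eef_pos: [0.4864, -0.0433, 0.1389]
eef_rot: [0.839, -0.545, -0.01, -0.008]
ft_force: [0.5, -0.2, -0.2]
finger_gap: 0.0436
finger_force: 15.0
```

```bash
python3 - <<'E'
from h import *
plan([.4869,-.043,.07],-66); s=grab('wrist','w15')
cv2.imwrite('pics/v15.png',cv2.resize(s['im'][100:400,160:480,::-1],None,fx=2,fy=2,interpolation=2))
E
```

```text
now [ 0.4864 -0.0433  0.1389] yaw -66.0 q6 2.37 shift [ 1.7 -0.4 68.9] turn 0.0
```

View pics/v15.png

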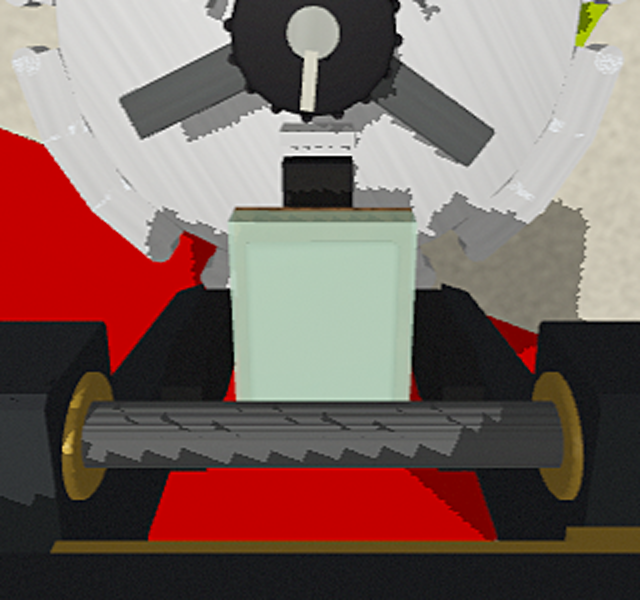

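The blank sits over the nest, about 1 mm to the right of its line. The pad's inner end is at crop (318,157) and the blank's inner top edge at (322,218).

```bash
python3 - <<'E'
from h import *
s=load('w15'); p,M,_,_=tool()
for n,u,v,z in(('pad inner end',319,178.5,.062),('blank inner top edge',321,209,.149),('knob',317,116.5,.132)):
    w=atz(s,u,v,z); print(n,w.round(4),((w-p)@M*1000).round(1),pt(s,u,v+2))
E
```

```text
pad inner end [ 0.497  -0.0663  0.062 ] [27.9  0.3 76.5] [ 0.49601636 -0.06410333  0.05797543]
blank inner top edge [ 0.4977 -0.0722  0.149 ] [ 31.3   1.7 -10.7] [ 0.49667638 -0.06974304  0.14390563]
knob [ 0.5154 -0.1072  0.132 ] [71.  -0.1  5.3] [ 0.51505474 -0.1064006   0.13147075]
```

Request:
apply_moves(steps=[[2,-1.2,25,0],[0,0,25,0],[0,0,12,0],[0,0,5,0],[0,0,0,0]])

```text
time_s: 40.42
eef_pos: [0.4886, -0.0425, 0.0734]
eef_rot: [0.839, -0.544, -0.009, -0.009]
ft_force: [-0.8, 0.3, -1.5]
finger_gap: 0.0439
finger_force: 15.0
```

Request:
apply_moves(steps=[[0,0,1.5,0],[0,0,1.5,0],[0,0,0,0]])

```text
time_s: 40.8
eef_pos: [0.4884, -0.0425, 0.0703]
eef_rot: [0.839, -0.544, -0.009, -0.009]
ft_force: [-0.1, 1.0, -0.2]
finger_gap: 0.0438
finger_force: 15.0
```

Request:
apply_moves(steps=[[0,0,1,0],[0,0,0.7,0],[0,0,0,0]])

```text
time_s: 41.18
eef_pos: [0.4885, -0.0425, 0.0686]
eef_rot: [0.839, -0.544, -0.009, -0.009]
ft_force: [-0.2, -0.4, -0.1]
finger_gap: 0.044
finger_force: 15.0
```

Request:
apply_moves(steps=[[0,0,0,0],[0,0,0,0],[0,0,0,0],[0,0,-30,0],[0,0,-50,0],[0,0,-50,0],[0,0,-50,0],[-50,0,0,0],[-20,0,0,0],[0,0,0,0]], fingers=0.68)

```text
time_s: 42.42
eef_pos: [0.4607, 0.0176, 0.25]
eef_rot: [0.839, -0.543, -0.009, -0.008]
ft_force: [-0.7, 0.2, 1.3]
finger_gap: 0.0598
finger_force: 0.0
```

```bash
python3 - <<'E'
from h import *
blanks('w16'); s=load('w16'); print(proj(s,[.4862,-.0414,.078])); plan([.5655,.1785,.24],-67.8)
cv2.imwrite('pics/v16.png',s['im'][:,:,::-1])
E
```

```text
px [278, 84, 67, 71, 3048] centre 0.4955 -0.0345 z 0.0772 size 71 69 yaw 24.1
px [181, 225, 37, 43, 1348] centre 0.5651 0.1778 z 0.0154 size 43 61 yaw -67.6
px [214, 343, 33, 34, 741] centre 0.4675 0.3377 z 0.0155 size 44 57 yaw -60.6
(np.float64(321.1733791532308), np.float64(117.5596068093675))
now [0.4611 0.0168 0.2498] yaw -65.9 q6 2.48 shift [-104.7 -161.3   13. ] turn 1.9
```

```bash
cat >> h.py <<'E'
def nested(n,C=(.5155,-.1072)):
    s=load(n); K=s['K']; d=s['d']; v,u=np.mgrid[0:400,0:640]
    c=np.stack([(u-K[0,2])/K[0,0]*d,-(v-K[1,2])/K[1,1]*d,-d],-1); w=c@Rm(s['q']).T+s['o']
    im=s['im'].astype(int); g=(im[...,1]>im[...,0]+6)&(w[...,2]>.071)&(w[...,2]<.084)&(d>.1)&(np.hypot(w[...,0]-C[0],w[...,1]-C[1])<.12)
    g=cv2.morphologyEx(g.astype(np.uint8),cv2.MORPH_OPEN,np.ones((5,5)))
    k,lab,st,_=cv2.connectedComponentsWithStats(g)
    for i in range(1,k):
        if st[i,4]>300:
            q=w[lab==i]; (x,y),(a,b),t=cv2.minAreaRect((q[:,:2]*1000).astype(np.float32)); t=t if a>b else t+90
            f=np.polyfit(0*q[:,0],q[:,2],0); A=np.c_[q[:,:2]-q[:,:2].mean(0),np.ones(len(q))]; cf=np.linalg.lstsq(A,q[:,2],rcond=None)[0]
            dx=x/1000-C[0];dy=y/1000-C[1]; print('c',round(x/1000,4),round(y/1000,4),'r %.4f ang %.1f'%(np.hypot(dx,dy),np.degrees(np.arctan2(dy,dx))),'z',cf[2].round(4),'slope',cf[:2].round(3),'size',round(a),round(b),'yaw',round((t+90)%180-90,1))
E
python3 - <<'E'
from h import *
nested('w16')
E
```

```text
c 0.4867 -0.0411 r 0.0721 ang 113.5 z 0.0766 slope [0.004 0.004] size 44 60 yaw -65.8
```

Q lies flat in its nest. Next is P.

Request:
apply_moves(steps=[[-26,-40,0,0],[-26,-40,0,0],[-26,-40,0,0],[-27,-41,0,0],[0,0,0,1.8],[0,0,50,0],[0,0,50,0],[0,0,0,0]], fingers=0.8)

```text
time_s: 43.48
eef_pos: [0.5632, 0.1793, 0.1503]
eef_rot: [0.83, -0.558, -0.012, -0.006]
ft_force: [0.6, -0.8, -0.1]
finger_gap: 0.0708
finger_force: 0.0
```

```bash
python3 - <<'E'
from h import *
blanks('w17');plan([.5653,.178,.006],-67.7)
E
```

```text
px [293, 156, 49, 64, 2997] centre 0.5655 0.1784 z 0.0154 size 44 60 yaw -67.8
px [324, 334, 43, 36, 1420] centre 0.4679 0.3382 z 0.0156 size 44 53 yaw -62.3
now [0.5647 0.1797 0.1533] yaw -67.8 q6 2.85 shift [  5.5   0.3 147.3] turn -0.1
```

Request:
apply_moves(steps=[[5,0,30,-3],[0,0,40,0],[0,0,40,0],[0,0,30,0],[0,0,7,0],[0,0,0,0]])

```text
time_s: 44.28
eef_pos: [0.5669, 0.1796, 0.0082]
eef_rot: [0.844, -0.536, -0.008, -0.009]
ft_force: [0.5, -0.3, 0.3]
finger_gap: 0.0707
finger_force: 0.0
```

Request:
apply_moves(steps=[[0,0,0,0],[0,0,0,0],[0,0,0,0],[0,0,0,0],[0,0,0,0],[0,0,-40,0],[0,0,-50,0],[0,0,-40,0],[0,0,-20,0],[0,0,0,0]], fingers=0.3, squeeze=15)

```text
time_s: 45.52
eef_pos: [0.5669, 0.1763, 0.1573]
eef_rot: [0.845, -0.535, -0.008, -0.009]
ft_force: [0.1, 0.6, -1.1]
finger_gap: 0.0442
finger_force: 14.8
```

```bash
python3 - <<'E'
from h import *
plan([.5871,-.1147,.165],-6); print(tool()[1].round(3))
E
```

```text
now [0.5669 0.1763 0.1573] yaw -64.7 q6 2.79 shift [271.5 105.8 -14.9] turn -58.7
[[ 0.427 -0.904 -0.004]
 [-0.904 -0.427  0.024]
 [-0.024 -0.007 -1.   ]]
```

Request:
apply_moves(steps=[[35,14,0,0],[45,18,0,0],[50,19,0,0],[50,19,0,0],[50,19,0,-9],[0,0,0,-10],[0,0,0,-10],[0,0,0,-10],[0,0,0,-10],[0,0,0,-10]])

```text
time_s: 46.78
eef_pos: [0.5835, -0.0695, 0.1484]
eef_rot: [0.999, -0.047, -0.005, -0.012]
ft_force: [0.9, -0.4, -1.0]
finger_gap: 0.0439
finger_force: 14.8
```

```bash
python3 - <<'E'
from h import *
plan([.5871,-.1147,.085],-6);print(tool()[1].round(3))
E
```

```text
now [ 0.5835 -0.0695  0.1484] yaw -5.4 q6 1.33 shift [ 8.6 46.2 62.2] turn 0.6
[[ 0.995 -0.095 -0.009]
 [-0.094 -0.995  0.025]
 [-0.011 -0.024 -1.   ]]
```

Request:
apply_moves(steps=[[4,23,0,0],[4,23.4,0,0.6],[0,0,30,0],[0,0,32,0],[0,0,10,0],[0,0,0,0]])

```text
time_s: 47.52
eef_pos: [0.587, -0.1157, 0.0771]
eef_rot: [0.998, -0.056, -0.004, -0.012]
ft_force: [-0.4, -0.3, -0.5]
finger_gap: 0.044
finger_force: 14.8
```

Request:
apply_moves(steps=[[0,0,2,0],[0,0,2,0],[0,0,0,0]])

```text
time_s: 47.9
eef_pos: [0.5871, -0.1148, 0.0734]
eef_rot: [0.998, -0.055, -0.003, -0.012]
ft_force: [-0.5, 0.1, -1.0]
finger_gap: 0.0441
finger_force: 14.8
```

Request:
apply_moves(steps=[[-0.5,0,1.5,0],[0,0,1.5,0],[0,0,0,0]])

```text
time_s: 48.28
eef_pos: [0.5864, -0.1147, 0.07]
eef_rot: [0.998, -0.055, -0.004, -0.012]
ft_force: [0.1, -0.4, -0.6]
finger_gap: 0.0443
finger_force: 14.8
```

Request:
apply_moves(steps=[[0,0,0,0],[0,0,0,0],[0,0,0,0],[0,0,-30,0],[0,0,-50,0],[0,0,-50,0],[0,0,-50,0],[-40,0,0,0],[-30,0,0,0],[0,0,0,0]], fingers=0.68)

```text
time_s: 49.52
eef_pos: [0.517, -0.1111, 0.2514]
eef_rot: [0.998, -0.056, -0.003, -0.012]
ft_force: [-0.3, 0.5, -0.7]
finger_gap: 0.06
finger_force: 0.0
```

```bash
python3 - <<'E'
from h import *
grab('wrist','w18'); nested('w18'); plan([.4679,.338,.24],-62)
E
```

```text
c 0.5866 -0.1149 r 0.0715 ang -6.2 z 0.0766 slope [-0.002  0.002] size 44 60 yaw -9.1
c 0.4867 -0.0412 r 0.0720 ang 113.6 z 0.0766 slope [-0.018  0.007] size 44 61 yaw -66.1
now [ 0.5179 -0.1114  0.2512] yaw -6.4 q6 1.24 shift [ -99.4 -440.6   22.2] turn 55.6
```

P is in, 3° off, which is within tolerance. For G, I'll approach at yaw 118 because of the wrist limit.

Request:
apply_moves(steps=[[-12,-50,0,0],[-12,-55,0,0],[-12,-55,0,0],[-12,-55,0,0],[-12,-55,0,0],[-12,-55,0,0],[-13,-55,0,0],[-12,-55,0,0],[0,-4,0,-10],[0,0,0,-10]], fingers=0.8)

```text
time_s: 50.82
eef_pos: [0.4705, 0.337, 0.2612]
eef_rot: [0.992, 0.123, -0.002, -0.012]
ft_force: [-0.4, -1.2, 0.6]
finger_gap: 0.0703
finger_force: 0.0
```

Request:
apply_moves(steps=[[0,0,0,-10.5],[0,0,0,-10.5],[0,0,0,-10.5],[0,0,0,-10.5],[0,0,0,-10.5],[0,0,0,-10.5],[0,0,0,-10.5],[0,0,0,-10.5],[0,0,0,-10.5],[0,0,0,-10]])

```text
time_s: 52.08
eef_pos: [0.4708, 0.3361, 0.2614]
eef_rot: [0.511, 0.859, 0.009, -0.009]
ft_force: [-0.3, -0.5, -0.0]
finger_gap: 0.0705
finger_force: 0.0
```

```bash
python3 - <<'E'
from h import *
blanks('w19');plan([.4679,.338,.006],118)
E
```

```text
px [302, 149, 35, 48, 1600] centre 0.466 0.3407 z 0.0152 size 43 60 yaw -62.4
now [0.4707 0.3361 0.2614] yaw 118.9 q6 -0.10 shift [ -3.1  -3.2 255.4] turn 0.9
```

Request:
apply_moves(steps=[[-1,-3.7,50,0.8],[0,0,50,0],[0,0,50,0],[0,0,50,0],[0,0,40,0],[0,0,14,0],[0,0,0,0]])

```text
time_s: 53.0
eef_pos: [0.4662, 0.3393, 0.0078]
eef_rot: [0.52, 0.854, 0.009, -0.009]
ft_force: [0.1, 1.2, 0.7]
finger_gap: 0.0704
finger_force: 0.0
```

Request:
apply_moves(steps=[[0,0,0,0],[0,0,0,0],[0,0,0,0],[0,0,0,0],[0,0,0,0],[0,0,-40,0],[0,0,-50,0],[0,0,-50,0],[0,0,-30,0],[0,0,0,0]], fingers=0.3, squeeze=15)

```text
time_s: 54.25
eef_pos: [0.4674, 0.3352, 0.1794]
eef_rot: [0.52, 0.854, 0.01, -0.008]
ft_force: [0.2, 0.9, -2.2]
finger_gap: 0.0435
finger_force: 15.0
```

```bash
python3 - <<'E'
from h import *
plan([.4732,-.1654,.18],54)
E
```

```text
now [0.4674 0.3352 0.1794] yaw 117.4 q6 -0.08 shift [-447.2 -224.7  -13.4] turn 63.4
```

Request:
apply_moves(steps=[[-40,-20,0,0],[-50,-25,0,0],[-50,-25,0,0],[-50,-25,0,0],[-50,-25,0,0],[-50,-25,0,0],[-50,-25,0,0],[-50,-25,0,0],[-40,-20,0,0],[-17,-10,0,0]])

```text
time_s: 55.5
eef_pos: [0.4715, -0.1667, 0.1638]
eef_rot: [0.521, 0.854, 0.009, -0.01]
ft_force: [0.3, 0.5, -1.4]
finger_gap: 0.0435
finger_force: 15.0
```

Request:
apply_moves(steps=[[0,0,0,10],[0,0,0,10],[0,0,0,10],[0,0,0,10],[0,0,0,10],[0,0,0,10],[0,0,0,3.4],[0,0,0,0]])

```text
time_s: 56.5
eef_pos: [0.472, -0.1643, 0.1647]
eef_rot: [0.891, 0.454, 0.002, -0.013]
ft_force: [-0.2, 0.0, -1.1]
finger_gap: 0.0438
finger_force: 15.0
```

```bash
python3 - <<'E'
from h import *
plan([.4732,-.1654,.085],54); s=grab('wrist','w20'); t=grab('top','t5'); nested('w20')
cv2.imwrite('pics/v20.png',cv2.resize(s['im'][100:400,160:480,::-1],None,fx=2,fy=2,interpolation=2))
E
```

```text
now [ 0.472  -0.1643  0.1647] yaw 54.0 q6 0.04 shift [-1.5  3.3 79.7] turn 0.0
c 0.4866 -0.0415 r 0.0718 ang 113.8 z 0.0767 slope [-0.008  0.009] size 44 61 yaw -66.1
c 0.5865 -0.1153 r 0.0714 ang -6.5 z 0.0766 slope [ 0.003 -0.002] size 44 61 yaw -9.0
```

View pics/v20.png

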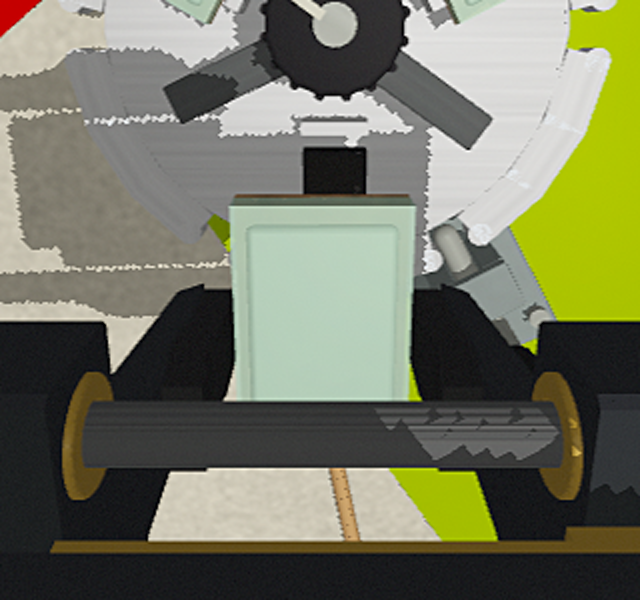

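The pad's inner end is at crop (335,148) and the blank's inner top edge at (322,207). The blank is a few millimetres left of the nest line.

```bash
python3 - <<'E'
from h import *
s=load('w20'); p,M,_,_=tool()
for n,u,v,z in(('pad inner end',327.5,174,.062),('blank inner top edge',321,202,.173),('knob',327.5,112.5,.132)):
    w=atz(s,u,v,z); print(n,w.round(4),((w-p)@M*1000).round(1))
E
```

```text
pad inner end [ 0.4894 -0.1445  0.062 ] [ 24.8   4.2 103.4]
blank inner top edge [ 0.4903 -0.1383  0.173 ] [32.1 -0.9 -7.4]
knob [ 0.516  -0.1076  0.132 ] [71.3  2.7 34.2]
```

Request:
apply_moves(steps=[[-1.8,4.2,20,0],[0,0,30,0],[0,0,25,0],[0,0,12,0],[0,0,0,0]])

```text
time_s: 57.22
eef_pos: [0.474, -0.1669, 0.0783]
eef_rot: [0.891, 0.454, 0.003, -0.013]
ft_force: [0.5, 0.4, -1.2]
finger_gap: 0.0437
finger_force: 15.0
```

Request:
apply_moves(steps=[[0,0,2,0],[0,0,2,0],[0,0,0,0]])

```text
time_s: 57.6
eef_pos: [0.4742, -0.167, 0.0748]
eef_rot: [0.891, 0.454, 0.003, -0.012]
ft_force: [0.3, 0.2, -0.3]
finger_gap: 0.0437
finger_force: 15.0
```

Request:
apply_moves(steps=[[0,-0.5,2,0],[0,0,1.5,0],[0,0,1.3,0],[0,0,0,0]])

```text
time_s: 58.1
eef_pos: [0.4739, -0.1668, 0.0707]
eef_rot: [0.891, 0.454, 0.003, -0.012]
ft_force: [-3.6, 1.5, 9.0]
finger_gap: 0.0439
finger_force: 15.0
```

Request:
apply_moves(steps=[[0,0,0,0],[0,0,0,0],[0,0,0,0],[0,0,-30,0],[0,0,-50,0],[0,0,-50,0],[0,0,-50,0],[0,0,0,0]], fingers=0.68)

```text
time_s: 59.1
eef_pos: [0.4758, -0.1716, 0.253]
eef_rot: [0.891, 0.454, 0.005, -0.009]
ft_force: [-0.8, -0.6, -0.4]
finger_gap: 0.0603
finger_force: 0.0
```

```bash
python3 - <<'E'
from h import *
grab('wrist','w21'); nested('w21'); plan([.5155,-.1072,.22],54); t=grab('top','t6'); nested('t6',(.5170,-.1050))
E
```

```text
c 0.4864 -0.0414 r 0.0720 ang 113.9 z 0.0766 slope [-0.004  0.005] size 44 61 yaw -65.9
c 0.5862 -0.1152 r 0.0712 ang -6.5 z 0.0766 slope [0.    0.003] size 44 60 yaw -9.1
c 0.4726 -0.1659 r 0.0727 ang -126.2 z 0.0766 slope [-0.003 -0.001] size 59 44 yaw 54.1
now [ 0.475  -0.1711  0.2505] yaw 53.9 q6 0.04 shift [75.  -4.4 31.8] turn -0.1
```

All three blanks lie flat in their nests. Now the clamp knob: first wind the wrist back.

Request:
apply_moves(steps=[[37,-2,0,-10],[0,0,0,-10],[0,0,0,-10],[0,0,0,-10],[0,0,0,-10],[0,0,0,-10],[0,0,0,-10],[0,0,0,-10],[0,0,0,-10],[0,0,0,-10]], fingers=0.75)

```text
time_s: 60.45
eef_pos: [0.4944, -0.1396, 0.2485]
eef_rot: [0.223, 0.975, 0.012, -0.007]
ft_force: [-0.2, -0.2, -0.2]
finger_gap: 0.0663
finger_force: 0.0
```

Request:
apply_moves(steps=[[0,0,0,-10],[0,0,0,-10],[0,0,0,0]])

```text
time_s: 60.82
eef_pos: [0.4945, -0.1396, 0.2488]
eef_rot: [0.054, 0.998, 0.013, -0.005]
ft_force: [0.4, 0.5, 0.3]
finger_gap: 0.066
finger_force: 0.0
```

```bash
python3 - <<'E'
from h import *
plan([.5156,-.1072,.112],174); print(tool()[1].round(3))
E
```

```text
now [ 0.4945 -0.1396  0.2488] yaw 173.9 q6 -1.98 shift [-19.   31.1 137.4] turn -0.1
[[-0.994  0.107 -0.008]
 [ 0.107  0.994  0.026]
 [ 0.011  0.025 -1.   ]]
```

Request:
apply_moves(steps=[[-19,31,0,0],[0,0,50,0],[0,0,50,0],[0,0,30,0],[0,0,7,0],[0,0,0,0]])

```text
time_s: 61.58
eef_pos: [0.5164, -0.1078, 0.1142]
eef_rot: [0.054, 0.998, 0.012, -0.004]
ft_force: [0.4, 0.3, 1.3]
finger_gap: 0.0661
finger_force: 0.0
```

Request:
apply_moves(steps=[[0,0,0,0],[0,0,0,0],[0,0,0,0],[0,0,0,0],[0,0,0,0]], fingers=0.2, squeeze=40)

```text
time_s: 62.2
eef_pos: [0.5166, -0.1075, 0.1145]
eef_rot: [0.053, 0.999, 0.012, -0.003]
ft_force: [0.4, 3.4, 5.6]
finger_gap: 0.039
finger_force: 40.0
```

Request:
apply_moves(steps=[[0,0,0,6],[0,0,0,9],[0,0,0,9],[0,0,0,9],[0,0,0,9],[0,0,0,9],[0,0,0,0]])

```text
time_s: 63.08
eef_pos: [0.5171, -0.1072, 0.1146]
eef_rot: [0.478, 0.878, 0.01, -0.007]
ft_force: [2.9, 5.8, 5.0]
finger_gap: 0.0392
finger_force: 40.0
```

```bash
python3 - <<'E'
from h import *
p,M,y,o=tool(); print(p,y,o['q'][5],o['ft_force'],o['wrist_torque'],M[:,2])
E
```

```text
[ 0.51710495 -0.10720054  0.11456774] 122.84528398442689 -1.0217792163480652 [2.89575692 5.84937142 4.95700702] [ 1.00803114 -0.86324538 -0.0011108 ] [-0.00333059  0.02486131 -0.99968536]
```

Request:
apply_moves(steps=[[0,0,0,10],[0,0,0.5,10],[0,0,0.5,10],[0,0,0.5,10],[0,0,0.5,10],[0,0,0.5,10],[0,0,0.5,10],[0,0,0.5,10],[0,0,0.5,10],[0,0,0.5,10]])

```text
time_s: 64.32
eef_pos: [0.5174, -0.1084, 0.1098]
eef_rot: [0.98, 0.196, 0.001, -0.011]
ft_force: [4.5, -0.6, -1.7]
finger_gap: 0.0388
finger_force: 40.0
```

Request:
apply_moves(steps=[[0,0,0.5,10],[0,0,0.5,10],[0,0,0.5,10],[0,0,0.5,10],[0,0,0.4,8],[0,0,0,0]])

```text
time_s: 65.08
eef_pos: [0.5169, -0.1078, 0.1075]
eef_rot: [0.976, -0.216, -0.004, -0.011]
ft_force: [4.2, 0.8, 3.9]
finger_gap: 0.0391
finger_force: 40.1
```

```bash
python3 - <<'E'
from h import *
p,M,y,o=tool(); print(p,y,o['q'][5],o['ft_force'],o['wrist_torque'])
E
```

```text
[ 0.51687184 -0.10782908  0.10748438] -24.946588016765396 1.5581513288144597 [4.20840752 0.84896083 3.91548429] [-0.70986226 -0.34246701  0.02808273]
```

Request:
apply_moves(steps=[[0,0,0.4,8],[0,0,0.4,8]])

```text
time_s: 65.32
eef_pos: [0.517, -0.1075, 0.1069]
eef_rot: [0.936, -0.351, -0.006, -0.01]
ft_force: [4.4, 4.3, 7.1]
finger_gap: 0.0388
finger_force: 40.1
```

```bash
python3 - <<'E'
from h import *
p,M,y,o=tool(); print(p,y,o['q'][5],o['ft_force'],o['wrist_torque'],o['tau'][5])
E
```

```text
[ 0.51701575 -0.10753257  0.10689718] -41.05931394102522 1.8392815965814195 [4.41952554 4.32242001 7.08424101] [-0.02860588 -0.23863195  0.33840272] -1.15533996373415
```

Request:
apply_moves(steps=[[0,0,0.3,5],[0,0,0,3]])

```text
time_s: 65.58
eef_pos: [0.5168, -0.1071, 0.1067]
eef_rot: [0.91, -0.414, -0.007, -0.01]
ft_force: [2.4, 6.9, 7.8]
finger_gap: 0.0391
finger_force: 40.1
```

```bash
python3 - <<'E'
from h import *
p,M,y,o=tool(); print(p,y,o['q'][5],o['ft_force'],o['wrist_torque'],o['tau'][5])
E
```

```text
[ 0.51683503 -0.10711612  0.10668552] -48.864864150860456 1.9756693434957824 [2.35999126 6.86260259 7.76628002] [ 0.79674822 -0.32437093  1.0698165 ] 0.6441104784607887
```

The torque has risen sharply, so the clamp is tight. I'll release and check.

Request:
apply_moves(steps=[[0,0,0,0],[0,0,0,0],[0,0,0,0],[0,0,-30,0],[0,0,-50,0],[0,0,-50,0],[-30,0,0,0],[-35,0,0,0],[0,0,0,0]], fingers=0.75)

```text
time_s: 66.7
eef_pos: [0.4736, -0.0606, 0.2376]
eef_rot: [0.91, -0.414, -0.008, -0.01]
ft_force: [0.6, -0.6, -0.7]
finger_gap: 0.0661
finger_force: 0.0
```

```bash
python3 - <<'E'
from h import *
s=grab('wrist','w22'); nested('w22')
cv2.imwrite('pics/v22.png',cv2.resize(s['im'][0:260,120:520,::-1],None,fx=2,fy=2,interpolation=2)); print(pt(s,*map(int,proj(s,[.5158,-.1072,.123]))))
plan([.5,-.2571,.0835],-6)
E
```

```text
c 0.5866 -0.1169 r 0.0718 ang -7.8 z 0.0766 slope [ 0.007 -0.002] size 44 60 yaw -10.7
c 0.4719 -0.1644 r 0.0719 ang -127.3 z 0.077 slope [-0.015 -0.023] size 60 44 yaw 52.0
c 0.4886 -0.0406 r 0.0719 ang 112.0 z 0.0765 slope [-0.005  0.007] size 44 60 yaw -67.6
[ 0.51634108 -0.10734867  0.12255542]
now [ 0.4743 -0.0615  0.2376] yaw -49.0 q6 2.03 shift [167.8 110.7 149.2] turn -43.0
```

View pics/v22.png

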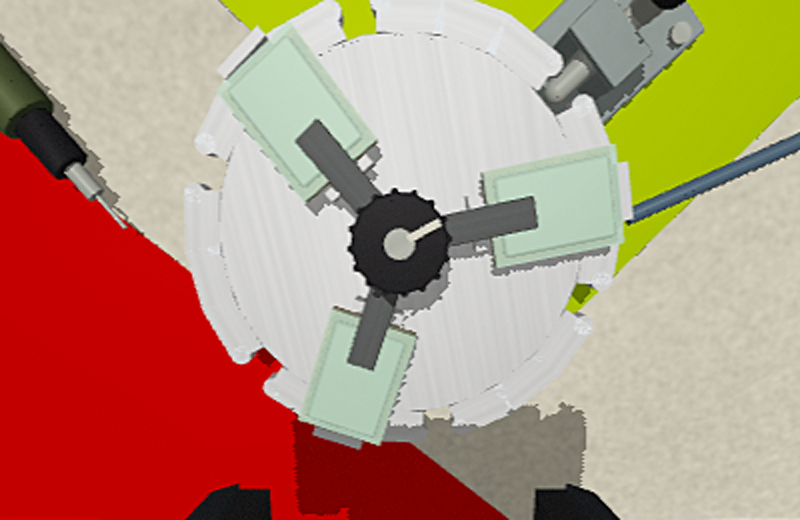

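The arms lie over all three blanks, the knob has come down about 9 mm, and the bolt pin sits in its notch at (570,80). Now I'll draw the bolt back.

Request:
apply_moves(steps=[[34,22,0,0],[34,22,0,0],[34,22,0,0],[34,22,0,0],[32,23,0,-3],[0,0,0,-10],[0,0,0,-10],[0,0,0,-10],[0,0,0,-10],[0,0,0,0]], fingers=0.5)

```text
time_s: 68.0
eef_pos: [0.5008, -0.262, 0.2319]
eef_rot: [0.998, -0.054, -0.004, -0.012]
ft_force: [-0.0, -0.5, 0.3]
finger_gap: 0.0438
finger_force: 0.0
```

```bash
python3 - <<'E'
from h import *
plan([.5,-.2571,.0835],-6)
E
```

```text
now [ 0.5008 -0.262   0.2319] yaw -6.2 q6 0.98 shift [  0.   -1.3 148.4] turn -0.2
```

Request:
apply_moves(steps=[[0,-1,50,0],[0,0,50,0],[0,0,35,0],[0,0,12,0],[0,0,0,0]])

```text
time_s: 68.62
eef_pos: [0.5001, -0.257, 0.0856]
eef_rot: [0.998, -0.054, -0.004, -0.012]
ft_force: [0.1, 0.2, 1.4]
finger_gap: 0.0438
finger_force: 0.0
```

Request:
apply_moves(steps=[[0,0,0,0],[0,0,0,0],[0,0,0,0],[0,0,0,0]], fingers=0.1, squeeze=15)

```text
time_s: 69.12
eef_pos: [0.5001, -0.2575, 0.0861]
eef_rot: [0.999, -0.053, -0.003, -0.011]
ft_force: [-1.6, -4.3, 2.4]
finger_gap: 0.0178
finger_force: 15.0
```

Request:
apply_moves(steps=[[0,3,0,0],[0,3,0,0],[0,3,0,0],[0,3,0,0],[0,3,0,0],[0,3,0,0],[0,1,0,0],[0,1,0,0],[0,0,0,0]])

```text
time_s: 70.25
eef_pos: [0.4981, -0.2755, 0.0859]
eef_rot: [0.999, -0.053, -0.003, -0.013]
ft_force: [-1.2, 6.0, 9.8]
finger_gap: 0.0175
finger_force: 15.1
```

Request:
apply_moves(steps=[[0,1,0,0],[0,1,0,0],[0,0,0,0]])

```text
time_s: 70.62
eef_pos: [0.498, -0.2757, 0.0857]
eef_rot: [0.999, -0.053, -0.004, -0.015]
ft_force: [0.4, 15.0, 12.1]
finger_gap: 0.0173
finger_force: 15.1
```

Request:
apply_moves(steps=[[0,0,0,0],[0,-2,0,0],[0,0,0,0],[0,0,0,0],[0,0,-30,0],[0,0,-50,0],[0,0,-50,0],[0,20,-40,0],[0,0,0,0],[0,0,0,0]], fingers=0.5)

```text
time_s: 71.88
eef_pos: [0.4963, -0.3002, 0.2533]
eef_rot: [0.999, -0.053, -0.004, -0.013]
ft_force: [0.1, 0.6, -0.8]
finger_gap: 0.0436
finger_force: 0.0
```

```bash
python3 - <<'E'
from h import *
s=grab('wrist','w23'); K=s['K']; v,u=np.mgrid[0:400:1,0:640:1]; d=s['d']; c=np.stack([(u-K[0,2])/K[0,0]*d,-(v-K[1,2])/K[1,1]*d,-d],-1); w=c@Rm(s['q']).T+s['o']
m=(d>.05)&(w[...,2]>.092)&(w[...,2]<.115)&(np.hypot(w[...,0]-.4985,w[...,1]+.268)<.035)
print('bolt',m.sum(),w[m].mean(0))
nested('w23'); print(tool()[3]['ft_force'])
t=grab('top','t7'); cv2.imwrite('pics/v23.png',cv2.resize(t['im'][150:290,200:480,::-1],None,fx=2.8,fy=2.8,interpolation=2))
E
```

```text
bolt 279 [ 0.4975011  -0.27621055  0.10094878]
c 0.5863 -0.1167 r 0.0714 ang -7.6 z 0.0765 slope [0.004 0.028] size 45 60 yaw -10.4
c 0.4719 -0.1643 r 0.0718 ang -127.4 z 0.077 slope [-0.031  0.007] size 60 45 yaw 52.4
c 0.4879 -0.0392 r 0.0734 ang 112.1 z 0.077 slope [0.009 0.014] size 44 58 yaw -67.4
[-0.09188708  0.07329347  0.1723851 ]
```

View pics/v23.png

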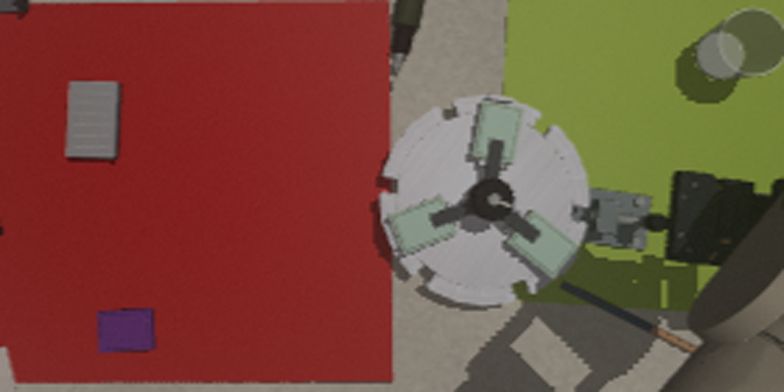

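The final view shows three blanks glass up under the arms at (497,135), (422,222) and (540,243). The bolt knob is drawn back at (657,220) and the other items are in place.

```bash
python3 -c "
from h import *
print(env.hand_in())"
```

```text
the job is handed in; nothing more can be done
None
```

I handed the job in after about 72 s of robot time (limit 210 s): all three blanks are clamped glass up in their own nests (two had to be turned over), the bolt is drawn fully back and nothing else was moved; the hand-in gave no verdict.

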